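# Swing down the high flap of the locksmith's stock cabinet with a pull hook

### The arm

A 7-joint arm with a two-finger parallel gripper is mounted at the origin on the work surface. World frame = base frame: x ahead of the robot, y to its left, z up, the work surface at z = 0. Lengths are in m, angles in rad, forces in N, time in s.
With the tool pointing down it reaches from about 0.35 to 0.9 m from the base axis. Payload 19.9 kg.
Tool frame: the origin (TCP) lies between the finger pads; the fingertips stand 17 mm ahead of it and the grasp point (between the pads) lies 2 mm behind it; z points along the fingers, x is the direction in which the jaws open and shut, and the axes are right-handed (so a half turn about z gives the same grasp; the last joint's range is limited). The gripper opens to 85 mm and grips with 20 to 120 N. Pads are 22 mm wide; open, the fingers measure 114 mm over their backs; the gripper's body (76 mm by 85 mm) begins 54 mm behind the grasp point. The pads swing forward as they close: fully open they stand 13 mm farther back than shut.
Start: joints at [-1.365, 0.417, -0.01, 1.614, 0.005, 1.111, -0.053], TCP at [0.153, 0.606, 0.248] pointing down, gripper open.
Joint ranges: [-2.81, 2.81], [-0.39, 2.02], [-1.27, 1.25], [0.06, 2.57], [-1.19, 4.33], [0.19, 2], [-2.82, 2.82]. Speed limits (rad/s): [1.89, 1.89, 2.39, 2.39, 3.01, 3.01, 3.01].

### API

Orientations are given as a unit quaternion [w, x, y, z].
In Python, from workcell import monitor, cams, close_job gives the robot as it stands. The module is installed in compiled form; this text tells all that it offers.
- The arm moves only by the tool move_arm, never from a script. Its argument "increments" is a list of rows, each an object of numbers: "x", "y", "z": the shift along the tool's x, y, z in m; "ax", "ay", "az": the turn, a rotation vector about the tool's x, y, z in rad. In form: [{"x": .., "y": .., "z": .., "ax": .., "ay": .., "az": ..}, ...]. A call has exactly 10 rows; each row is the pose to reach, as a shift and turn from the pose measured when the call began, along the tool's axes at that moment; what a row does not reach only later rows make up. A row lasts 1/8 s, in which the tool goes at most 62.5 mm and 10.7 degrees, less where a joint would pass 70% of its speed; a pose out of reach is approached as far as the arm can. A call with a gripper value outside its range is refused whole. "fingers" is the opening, from 0 (shut) to 1 (fully open), set as the call begins (left out, the last holds). The fingers move at their own pace and stop on an object; the grip force is fixed at half the most. Time passes only in rows, so rows that repeat a pose let the fingers close, or fill a call up. It gives the time, the measured TCP pose, the force and the opening at its end, in the units of the state.
- monitor.read_state(): the state, without advancing time (a new reading comes with each control period).
- cams.grab_frame(name): name is "scene" or "top" or "wrist"; returns a dict with "pixels" (480x640x3 uint8, red, green, blue), "z_map" (480x640 float32, m along the optical axis (not along the pixel's ray), 0 where there is no reading), "K" (3x3 intrinsics, pixels), "camera_from_world" (4x4, takes a point from world to camera coordinates). Camera axes: x right, y down, z forward; pixel columns grow to the right and rows downward; lengths in m; the calibration is good to about 2 mm. The wrist camera is an equidistant fisheye: a pixel r from the principal point sees the ray r / f radians off the axis. A picture is of the moment at which its call begins.
- close_job(): hands the job in, once; it reports no verdict.
The state is a dict: "time": time; "joint_pos": joint angles; "dq": joint speeds; "effort": joint torques, N m; "tool_pos": TCP position; "tcp_rot": TCP orientation; "ft_force": force on the tool from outside, world axes, zero at the start; "torque": the same for the moment, N m; "width": finger opening in m.
Only numpy, scipy, OpenCV 4.12 (cv2) and the standard library are available. Lean on these libraries where they do the work, as an engineer would, in place of code of your own. Each camera call takes 0.05 s, during which the arm holds its last target. There are 200 camera calls.

### The job

Draw the orange-handled pull hook out of its steel channel by the bare shank, lay it down on the black rubber mat and let go of it. Then take it by its orange grip, hook its prong into the brass eye above the blue flap of the grey cabinet and, keeping it hooked, swing the flap down until it is level against its stop, without the arm or gripper touching the cabinet. Unhook, lay the pull hook flat on the mat again, let go, leave the flap down, and do not knock the other things about.

Things in the scene. Friction and masses are not known exactly. Their poses are not given: they have to be found in the camera images.
- hook: pull hook, 200 mm long, 0.13 kg. Origin: underside of the middle of its orange grip; x runs to the hook end, z up as it lies (stably, on its grip; centre of mass near x = 25). Grip: 24 x 24 mm, x = -40 to 40. Bare steel shank: 12 x 12 mm, x = 40 to 160, axis at z = 12. Prong at x = 156, towards +y. At the start it lies on the bench, grip wholly inside the channel, shank sticking out
- prong (a point): point on the centre line of the hook's round prong (8 mm thick, from the shank's axis 40 mm sideways to the tool's +y, then 8 mm back towards the grip, round end of 4 mm radius). The point is midway between shank and return, at x = 156, y = 21, z = 12 mm in the pull hook's frame; same axes
- channel: inverted dark steel channel fixed to the bench, 100 long, 44 wide, 38 mm high (inside 38 wide, 35 high, no floor); origin at the centre of its underside; x points out of its open mouth (mouth at x = 50, closed back at x = -50 mm). The pull hook is drawn straight out along x
- mat: black rubber mat fixed on the bench, 200 mm (x) by 250 mm (y), 3 mm thick; origin at the centre of its underside
- cabinet: grey steel stock cabinet fixed to the bench with all it carries (the flap too): 160 mm deep (x), 220 mm wide (y), 275 mm high, origin at the centre of its underside; its front looks along its -x. Red drawer fronts below (dummies), blue flap above
- flap_hinge (a point): middle of the flap's hinge line, at the flap's lower edge, 160 mm above the bench on the cabinet's front. The hinge line runs along the cabinet's y
- eye (a point): centre of the brass eye on the flap's upper edge: ring of 8 mm bar, 32 mm opening, 48 mm outside; its hole runs along the cabinet's y (parallel to the hinge), so the prong enters sideways from either side. Turns with the flap: 144 mm from the hinge line along the flap, 6 mm in front of it; 304 mm above the bench when shut, 154 mm when open. z: from hinge to eye
- flap (a joint): opening of the blue flap (204 mm wide, 120 mm high, 10 mm thick), rad: 0 = shut and upright, 1.57 = swung down level towards the cabinet's front (-x), at its stop. A stiff friction hinge: it stays where it is left; about 2 to 4 N at the eye move it
- lock_core: bystander: upright brass lock core, 30 mm across, 62 mm high; origin at its underside
- padlock: bystander: brass padlock, 50 x 30 x 80 mm; origin at its underside
- oil_can: bystander: green can, 44 mm across, 110 mm high; origin at its underside
- pin_bin: bystander: small open red bin, 90 x 70 x 35 mm; origin at its underside
- screwdriver: bystander: screwdriver, 170 mm, lying on the bench beyond the channel
- pliers: bystander: blue-handled pliers, 170 mm, lying on the bench by the cabinet

How it is judged:
By the outcome, as a careful person would: the job done as asked, in the order asked, and still so for the second after the job is handed in, with the robot touching nothing.
It also fails if it takes over 72 s, if anything falls off the work surface, if the arm or the gripper's body presses on something with over 40 N, if the wrist force passes 120 N, or if a joint passes its speed limit or range.

## Working session

There is one attempt and no reset: what is moved stays moved. The work goes in short steps, Python scripts to look and compute and a tool call to move; the robot and the scene stay as the last step left them, time stands still between calls to the robot, and variables do not carry over. Pictures are saved under pics/ and viewed, about 8 in all and at most 12, crops included, and the job is handed in when it is done.

Besides the shell and the picture viewer there is one more tool, called after ">>>" as name(argument=value, ...), one argument or row to a line, values as JSON. move_arm: Moves the arm, as the interface text tells. Its arguments: {"type":"object","properties":{"increments":{"type":"array","items":{"type":"object","properties":{"x":{"type":"number"},"y":{"type":"number"},"z":{"type":"number"},"ax":{"type":"number"},"ay":{"type":"number"},"az":{"type":"number"}}}},"fingers":{"type":"number"}},"required":["increments"]}

```bash
mkdir -p pics; cat > h.py <<'E'
import numpy as np, cv2
from scipy.spatial.transform import Rotation as R
from workcell import monitor, cams
def grab(n):
    f=cams.grab_frame(n); np.savez(f'{n}.npz',**f); return f
def cloud(f):
    K=f['K'];T=np.linalg.inv(f['camera_from_world']);v,u=np.mgrid[:480,:640];z=f['z_map']
    P=np.stack([(u-K[0,2])/K[0,0]*z,(v-K[1,2])/K[1,1]*z,z,np.ones_like(z)],-1)@T.T
    return P[...,:3]
def save(f,n): cv2.imwrite(f'pics/{n}.png',f['pixels'][...,::-1])
def rot(): s=monitor.read_state();q=s['tcp_rot'];return np.array(s['tool_pos']),R.from_quat([q[1],q[2],q[3],q[0]])
E
python3 - <<'E'
from h import *
print(monitor.read_state())
for n in('scene','top'):
    f=grab(n);save(f,n+'1');print(n,f['K'].tolist(),f['camera_from_world'].round(3).tolist())
a=cv2.imread('pics/scene1.png')
E
```

```text
{'time': 0.0, 'joint_pos': array([-1.36549597,  0.417992  , -0.01029629,  1.61419731,  0.00467917,
        1.11069954, -0.0530255 ]), 'dq': array([ 2.60107232e-04,  1.00807837e-03, -1.85706986e-04, -6.49476434e-04,
       -1.70675729e-03,  5.35706968e-05,  1.40298649e-04]), 'effort': array([-7.90441463e-04, -8.64438844e+01,  6.78173136e-01, -4.34905279e+01,
        1.89948018e-02,  7.36893009e-03,  5.76717571e-05]), 'tool_pos': array([0.152614  , 0.60573001, 0.24763931]), 'tcp_rot': array([ 4.20986681e-04,  7.88775504e-01,  6.14681056e-01, -4.76879994e-04]), 'ft_force': array([0.42743576, 1.42554695, 0.40610141]), 'torque': array([ 0.03719444, -0.012632  , -0.00232431]), 'width': 0.08529208440587174}
scene [[545.5202472569795, 0.0, 319.5101206748267], [0.0, 545.5202472569795, 237.76565731662308], [0.0, 0.0, 1.0]] [[0.515, 0.857, 0.022, -0.344], [0.481, -0.267, -0.835, -0.113], [-0.71, 0.441, -0.55, 1.663], [0.0, 0.0, 0.0, 1.0]]
top [[519.3373193750957, 0.0, 321.91287639898576], [0.0, 519.3373193750957, 236.14141804148753], [0.0, 0.0, 1.0]] [[0.011, -1.0, 0.008, 0.027], [-0.999, -0.011, -0.05, 0.565], [0.05, -0.008, -0.999, 1.457], [0.0, 0.0, 0.0, 1.0]]
```

View pics/scene1.png

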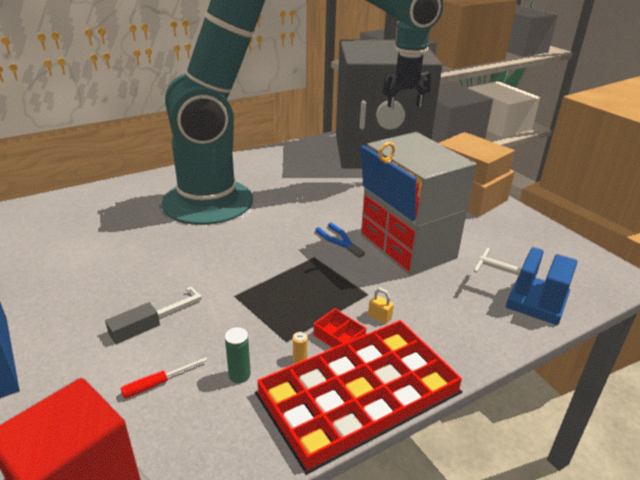

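View pics/top1.png

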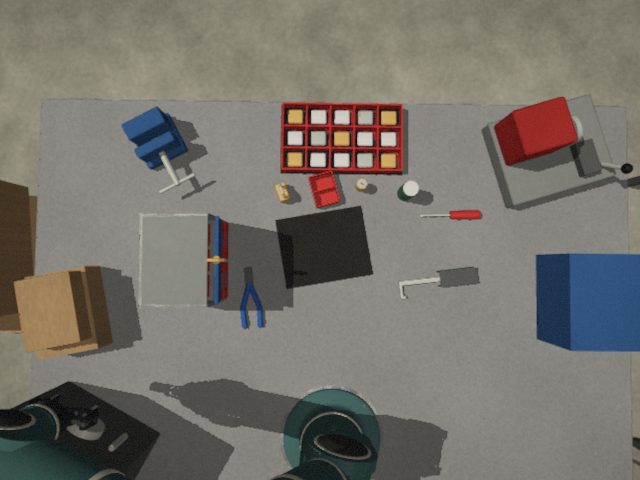

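The scene view shows the hook in its channel at left (shank about 160–200, 295–310), the mat in the middle (300,295), and the cabinet with its eye at (386,152). In the top view the shank runs (402–440, 282), the mat is at (325,247) and the eye at (216,260). Next I'll measure these.

```bash
cat > m.py <<'E'
from h import *
f=dict(np.load('top.npz'));P=cloud(f);px=f['pixels'].astype(int);hsv=cv2.cvtColor(f['pixels'],cv2.COLOR_RGB2HSV)
v,u=np.mgrid[:480,:640]
def box(a,b,c,d): return (u>=a)&(u<=b)&(v>=c)&(v<=d)
def rect(m,name,z=None):
    cs,_=cv2.findContours(m.astype('uint8'),cv2.RETR_EXTERNAL,cv2.CHAIN_APPROX_NONE);c=max(cs,key=cv2.contourArea)[:,0]
    K=f['K'];T=np.linalg.inv(f['camera_from_world']);d=np.stack([(c[:,0]-K[0,2])/K[0,0],(c[:,1]-K[1,2])/K[1,1],np.ones(len(c))],1)@T[:3,:3].T;o=T[:3,3]
    w=o+d*((z-o[2])/d[:,2])[:,None]
    r=cv2.minAreaRect((w[:,:2]*1000).astype(np.float32));print(name,np.round(r[0],1),np.round(r[1],1),round(r[2],2),'boxpts',cv2.boxPoints(r).round(0).tolist());return w
mx=px.max(2)
mat=box(265,385,195,300)&(mx<45); rect(cv2.morphologyEx(mat.astype('uint8'),cv2.MORPH_OPEN,np.ones((5,5))),'mat',.003)
sh=box(398,441,270,302)&(px.min(2)>150); w=rect(sh,'shank',.018)
m=sh&(P[...,2]>.005); print('shank z',np.percentile(P[m][:,2],[5,50,95]))
s=sh&(u>412)&(u<438);q=P[s];l=cv2.fitLine((q[:,:2]*1000).astype(np.float32),cv2.DIST_L2,0,.01,.01).ravel();print('line',l)
ch=box(436,485,262,292)&(P[...,2]>.02)&(P[...,2]<.06)&(px.min(2)<150);print('ch z',np.median(P[ch][:,2]));rect(ch,'channel',.038)
cb=(P[...,2]>.26)&(P[...,2]<.285)&box(120,230,200,320);print(np.median(P[cb][:,2]));rect(cb,'cabinet top',.275)
ey=(P[...,2]>.285)&box(190,240,240,280);e=P[ey];print('eye top',len(e),e.min(0),e.max(0),np.median(e,0))
bl=(hsv[...,0]>100)&(hsv[...,0]<130)&(hsv[...,1]>120)&box(200,235,205,315);rect(bl,'flap',.28)
f=dict(np.load('scene.npz'));P=cloud(f);hsv=cv2.cvtColor(f['pixels'],cv2.COLOR_RGB2HSV)
ey=(hsv[...,0]>10)&(hsv[...,0]<30)&(hsv[...,1]>110)&box(374,400,138,165)
e=P[ey&(P[...,2]>.25)];print('eye scene',len(e),e.min(0),e.max(0),(e.min(0)+e.max(0))/2)
bl=(hsv[...,0]>100)&(hsv[...,0]<130)&(hsv[...,1]>120)&box(355,425,145,220);q=P[bl&(P[...,2]>.14)];print('flap',q.min(0),q.max(0));c=q.mean(0);print(c,np.linalg.svd(q-c,full_matrices=False)[2])
E
python3 m.py
```

```text
mat [500.8 116.8] [160.9  60.1] 10.11 boxpts [[416.0, 132.0], [427.0, 73.0], [585.0, 101.0], [575.0, 161.0]]
shank [ 432.4 -241.4] [ 45.1 119. ] 18.92 boxpts [[392.0, -192.0], [430.0, -305.0], [473.0, -290.0], [434.0, -178.0]]
shank z [0.01101858 0.01628824 0.02172687]
line [ 1.10938795e-01  9.93827224e-01  4.43405945e+02 -2.52932266e+02]
ch z 0.03720929745158519
channel [ 454.4 -342.3] [ 44.4 103.3] 7.67 boxpts [[426.0, -294.0], [439.0, -396.0], [483.0, -391.0], [469.0, -288.0]]
0.27439574948531376
cabinet top [492.3 380.9] [217.9 162.1] 0.62 boxpts [[382.0, 461.0], [384.0, 299.0], [602.0, 301.0], [600.0, 463.0]]
eye top 69 [0.49032836 0.04463362 0.28534859] [0.49980764 0.29936616 1.48349417] [0.49276666 0.2724815  0.32053344]
flap [440.  275.8] [91.9 13.8] 1.18 boxpts [[394.0, 282.0], [394.0, 268.0], [486.0, 270.0], [486.0, 284.0]]
eye scene 153 [0.48948354 0.25341472 0.27620706] [0.50719305 0.29670528 0.32701613] [0.49833829 0.27506    0.3016116 ]
flap [ 0.39187877 -0.4688456   0.16275437] [1.41145921 0.29656845 0.82754636]
[0.50906927 0.28057203 0.22658658] [[ 0.84147487 -0.39563892  0.36795365]
 [-0.52319367 -0.42668493  0.73770479]
 [-0.13486445 -0.81327106 -0.56604042]]
```

```bash
cat >> h.py <<'E'
def down(yaw): c,s=np.cos(yaw),np.sin(yaw); return R.from_matrix([[c,s,0],[s,-c,0],[0,0,-1]])
def plan(wps):
    """wps: 10 rows of (x,y,z,yaw_deg of tool x) -> rounded increments"""
    p,r=rot(); out=[]
    for x,y,z,a in wps:
        d=r.inv().apply(np.array([x,y,z])-p); t=(r.inv()*down(np.radians(a))).as_rotvec()
        out.append('{"x":%.3f,"y":%.3f,"z":%.3f,"ax":%.3f,"ay":%.3f,"az":%.3f}'%(*d,*t))
    print('['+','.join(out)+']')
def line(a,b,n): return [tuple(q) for q in np.linspace(a,b,n+1)[1:]]
E
python3 - <<'E'
from h import *
a=(.153,.606,.248,75.9);b=(.22,.36,.30,60);c=(.38,.05,.30,30);d=(.445,-.10,.22,10)
plan(line(a,b,4)+line(b,c,4)+line(c,d,2))
E
```

```text
[{"x":-0.055,"y":0.032,"z":-0.013,"ax":0.000,"ay":0.001,"az":0.069},{"x":-0.111,"y":0.063,"z":-0.026,"ax":0.000,"ay":0.001,"az":0.138},{"x":-0.166,"y":0.094,"z":-0.039,"ax":0.000,"ay":0.001,"az":0.207},{"x":-0.222,"y":0.125,"z":-0.052,"ax":0.000,"ay":0.001,"az":0.277},{"x":-0.287,"y":0.183,"z":-0.052,"ax":0.000,"ay":0.001,"az":0.408},{"x":-0.353,"y":0.241,"z":-0.052,"ax":0.000,"ay":0.001,"az":0.539},{"x":-0.418,"y":0.299,"z":-0.052,"ax":0.000,"ay":0.001,"az":0.670},{"x":-0.483,"y":0.356,"z":-0.052,"ax":0.000,"ay":0.001,"az":0.800},{"x":-0.548,"y":0.406,"z":-0.012,"ax":0.001,"ay":0.001,"az":0.975},{"x":-0.613,"y":0.456,"z":0.028,"ax":0.001,"ay":0.001,"az":1.149}]
```

>>> move_arm(
  increments=[
    {"x":-0.055,"y":0.032,"z":-0.013,"az":0.07},
    {"x":-0.111,"y":0.063,"z":-0.026,"az":0.14},
    {"x":-0.166,"y":0.094,"z":-0.039,"az":0.21},
    {"x":-0.222,"y":0.125,"z":-0.052,"az":0.28},
    {"x":-0.287,"y":0.183,"z":-0.052,"az":0.41},
    {"x":-0.353,"y":0.241,"z":-0.052,"az":0.54},
    {"x":-0.418,"y":0.299,"z":-0.052,"az":0.67},
    {"x":-0.483,"y":0.356,"z":-0.052,"az":0.8},
    {"x":-0.548,"y":0.406,"z":-0.012,"az":0.975},
    {"x":-0.613,"y":0.456,"z":0.028,"az":1.15},
  ],
  fingers=1,
)

```text
invalid input at $.increments[0]: expected keys x, y, z, ax, ay, az
```

```bash
python3 - <<'E'
from h import *
p,r=rot();print(p,r.as_matrix()[:,0])
b=(.447,-.255,.17,7.3)
plan(line((*p,12),b,4)+[b]*6)
E
```

```text
[0.15263106 0.60578664 0.24773476] [ 0.24429388  0.96970066 -0.00106256]
[{"x":-0.191,"y":0.124,"z":0.020,"ax":0.001,"ay":0.001,"az":1.135},{"x":-0.381,"y":0.248,"z":0.039,"ax":0.001,"ay":0.001,"az":1.156},{"x":-0.572,"y":0.372,"z":0.059,"ax":0.001,"ay":0.001,"az":1.176},{"x":-0.763,"y":0.496,"z":0.079,"ax":0.001,"ay":0.001,"az":1.197},{"x":-0.763,"y":0.496,"z":0.079,"ax":0.001,"ay":0.001,"az":1.197},{"x":-0.763,"y":0.496,"z":0.079,"ax":0.001,"ay":0.001,"az":1.197},{"x":-0.763,"y":0.496,"z":0.079,"ax":0.001,"ay":0.001,"az":1.197},{"x":-0.763,"y":0.496,"z":0.079,"ax":0.001,"ay":0.001,"az":1.197},{"x":-0.763,"y":0.496,"z":0.079,"ax":0.001,"ay":0.001,"az":1.197},{"x":-0.763,"y":0.496,"z":0.079,"ax":0.001,"ay":0.001,"az":1.197}]
```

All six keys are needed in every row.

>>> move_arm(
  increments=[
    {"x":-0.055,"y":0.032,"z":-0.013,"ax":0,"ay":0,"az":0.07},
    {"x":-0.111,"y":0.063,"z":-0.026,"ax":0,"ay":0,"az":0.14},
    {"x":-0.166,"y":0.094,"z":-0.039,"ax":0,"ay":0,"az":0.21},
    {"x":-0.222,"y":0.125,"z":-0.052,"ax":0,"ay":0,"az":0.28},
    {"x":-0.287,"y":0.183,"z":-0.052,"ax":0,"ay":0,"az":0.41},
    {"x":-0.353,"y":0.241,"z":-0.052,"ax":0,"ay":0,"az":0.54},
    {"x":-0.418,"y":0.299,"z":-0.052,"ax":0,"ay":0,"az":0.67},
    {"x":-0.483,"y":0.356,"z":-0.052,"ax":0,"ay":0,"az":0.8},
    {"x":-0.548,"y":0.406,"z":-0.012,"ax":0,"ay":0,"az":0.97},
    {"x":-0.613,"y":0.456,"z":0.028,"ax":0,"ay":0,"az":1.15},
  ],
  fingers=1,
)

```text
time: 1.35
tool_pos: [0.3823, 0.0356, 0.2685]
tcp_rot: [0.0, 0.996, 0.084, 0.001]
ft_force: [1.3, 1.3, -0.4]
width: 0.0854
```

```bash
python3 - <<'E'
from h import *
p,r=rot();print(p,r.as_matrix()[:,0])
b=(.447,-.255,.17,7.3)
a=np.degrees(np.arctan2(*r.as_matrix()[[1,0],0]))
plan(line((*p,a),b,7)+[b]*3)
E
```

```text
[0.38229261 0.03561229 0.268476  ] [0.98584911 0.16762988 0.00132767]
[{"x":0.002,"y":0.042,"z":0.014,"ax":0.000,"ay":-0.001,"az":0.006},{"x":0.004,"y":0.085,"z":0.028,"ax":0.000,"ay":-0.001,"az":0.012},{"x":0.006,"y":0.127,"z":0.042,"ax":0.000,"ay":-0.001,"az":0.018},{"x":0.009,"y":0.170,"z":0.056,"ax":0.000,"ay":-0.001,"az":0.023},{"x":0.011,"y":0.212,"z":0.070,"ax":0.000,"ay":-0.001,"az":0.029},{"x":0.013,"y":0.255,"z":0.084,"ax":0.000,"ay":-0.001,"az":0.035},{"x":0.015,"y":0.297,"z":0.099,"ax":0.000,"ay":-0.001,"az":0.041},{"x":0.015,"y":0.297,"z":0.099,"ax":0.000,"ay":-0.001,"az":0.041},{"x":0.015,"y":0.297,"z":0.099,"ax":0.000,"ay":-0.001,"az":0.041},{"x":0.015,"y":0.297,"z":0.099,"ax":0.000,"ay":-0.001,"az":0.041}]
```

>>> move_arm(
  increments=[
    {"x":0.002,"y":0.042,"z":0.014,"ax":0,"ay":0,"az":0.006},
    {"x":0.004,"y":0.085,"z":0.028,"ax":0,"ay":0,"az":0.012},
    {"x":0.006,"y":0.127,"z":0.042,"ax":0,"ay":0,"az":0.018},
    {"x":0.009,"y":0.17,"z":0.056,"ax":0,"ay":0,"az":0.023},
    {"x":0.011,"y":0.212,"z":0.07,"ax":0,"ay":0,"az":0.03},
    {"x":0.013,"y":0.255,"z":0.084,"ax":0,"ay":0,"az":0.035},
    {"x":0.015,"y":0.297,"z":0.099,"ax":0,"ay":0,"az":0.04},
    {"x":0.015,"y":0.297,"z":0.099,"ax":0,"ay":0,"az":0.04},
    {"x":0.015,"y":0.297,"z":0.099,"ax":0,"ay":0,"az":0.04},
    {"x":0.015,"y":0.297,"z":0.099,"ax":0,"ay":0,"az":0.04},
  ],
  fingers=0.6,
)

```text
time: 2.6
tool_pos: [0.4472, -0.2536, 0.1699]
tcp_rot: [-0.0, 0.998, 0.065, 0.001]
ft_force: [0.2, -0.1, -0.2]
width: 0.0514
```

```bash
python3 - <<'E'
from h import *
p,r=rot();print(p,r.as_matrix()[:,0])
f=grab('wrist');save(f,'wrist1');print(f['K'].tolist(),f['camera_from_world'].round(4).tolist())
E
```

```text
[ 0.4472484  -0.2536202   0.16987277] [0.99157784 0.12949678 0.00199063]
[[371.64829954431775, 0.0, 318.1678688067004], [0.0, 371.64829954431775, 241.26332405187455], [0.0, 0.0, 1.0]] [[0.9915, 0.1303, 0.0029, -0.4113], [0.1241, -0.9506, 0.2846, -0.31], [0.0398, -0.2818, -0.9586, 0.2141], [0.0, 0.0, 0.0, 1.0]]
```

View pics/wrist1.png

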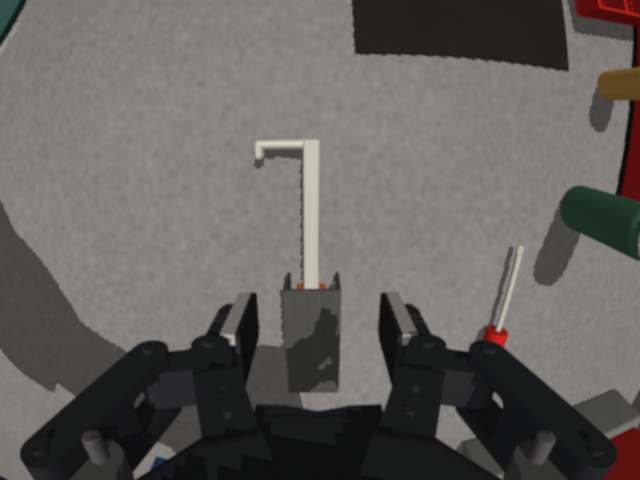

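The wrist view shows the shank from (311,140) to (312,288), the prong tip at (260,157) and the orange grip at the channel mouth (312,286). I'll cast these pixels onto the shank's top plane.

```bash
cat >> h.py <<'E'
def fish(f,uv,z):
    """wrist pixels -> world points on plane z"""
    K=f['K'];T=np.linalg.inv(f['camera_from_world']);uv=np.atleast_2d(uv).astype(float)
    d=(uv-[K[0,2],K[1,2]])/K[0,0];t=np.linalg.norm(d,axis=1)[:,None]
    ray=np.hstack([d/np.maximum(t,1e-9)*np.sin(t),np.cos(t)])@T[:3,:3].T
    o=T[:3,3];return o+ray*((z-o[2])/ray[:,2])[:,None]
E
python3 - <<'E'
from h import *
f=dict(np.load('wrist.npz'));px=f['pixels'].astype(int)
v,u=np.mgrid[:480,:640]
m=(px.min(2)>150)&(u>296)&(u<326)&(v>160)&(v<284)
rows=np.arange(165,283,4);c=[(u[y][m[y]].mean(),y) for y in rows]
wd=[m[y].sum() for y in rows];print(wd)
w=fish(f,c,.018);l=np.polyfit(w[:,1],w[:,0],1);print('x=',l,'yaw',np.degrees(np.arctan(-l[0])))
print('tip,orange,mouth',fish(f,[(311,140),(312,287)],.018).round(4),fish(f,[(283,290),(341,290)],.038).round(4))
E
```

```text
[np.int64(15), np.int64(15), np.int64(15), np.int64(15), np.int64(15), np.int64(15), np.int64(15), np.int64(15), np.int64(15), np.int64(15), np.int64(15), np.int64(14), np.int64(14), np.int64(14), np.int64(14), np.int64(13), np.int64(13), np.int64(13), np.int64(13), np.int64(13), np.int64(13), np.int64(13), np.int64(13), np.int64(13), np.int64(13), np.int64(13), np.int64(13), np.int64(13), np.int64(13), np.int64(13)]
x= [-0.12685043  0.41033177] yaw 7.22938307090674
tip,orange,mouth [[ 0.4339 -0.1858  0.018 ]
 [ 0.4493 -0.3011  0.018 ]] [[ 0.4271 -0.2978  0.038 ]
 [ 0.4705 -0.2921  0.038 ]]
```

```bash
python3 - <<'E'
from h import *
p,r=rot();print(p)
a=(.4443,-.268,.12,7.2);b=(.4443,-.268,.021,7.2)
plan(line((*p,7.4),a,2)+line(a,b,5)+[b]*3)
E
```

```text
[ 0.44732369 -0.25364708  0.16993008]
[{"x":-0.002,"y":0.007,"z":0.025,"ax":-0.000,"ay":-0.002,"az":0.003},{"x":-0.005,"y":0.014,"z":0.050,"ax":-0.000,"ay":-0.002,"az":0.004},{"x":-0.005,"y":0.014,"z":0.070,"ax":-0.000,"ay":-0.002,"az":0.004},{"x":-0.005,"y":0.014,"z":0.090,"ax":-0.000,"ay":-0.002,"az":0.004},{"x":-0.005,"y":0.014,"z":0.109,"ax":-0.000,"ay":-0.002,"az":0.004},{"x":-0.005,"y":0.014,"z":0.129,"ax":-0.000,"ay":-0.002,"az":0.004},{"x":-0.005,"y":0.014,"z":0.149,"ax":-0.000,"ay":-0.002,"az":0.004},{"x":-0.005,"y":0.014,"z":0.149,"ax":-0.000,"ay":-0.002,"az":0.004},{"x":-0.005,"y":0.014,"z":0.149,"ax":-0.000,"ay":-0.002,"az":0.004},{"x":-0.005,"y":0.014,"z":0.149,"ax":-0.000,"ay":-0.002,"az":0.004}]
```

>>> move_arm(
  increments=[
    {"x":-0.002,"y":0.007,"z":0.025,"ax":0,"ay":-0.002,"az":0.004},
    {"x":-0.005,"y":0.014,"z":0.05,"ax":0,"ay":-0.002,"az":0.004},
    {"x":-0.005,"y":0.014,"z":0.07,"ax":0,"ay":-0.002,"az":0.004},
    {"x":-0.005,"y":0.014,"z":0.09,"ax":0,"ay":-0.002,"az":0.004},
    {"x":-0.005,"y":0.014,"z":0.109,"ax":0,"ay":-0.002,"az":0.004},
    {"x":-0.005,"y":0.014,"z":0.129,"ax":0,"ay":-0.002,"az":0.004},
    {"x":-0.005,"y":0.014,"z":0.149,"ax":0,"ay":-0.002,"az":0.004},
    {"x":-0.005,"y":0.014,"z":0.149,"ax":0,"ay":-0.002,"az":0.004},
    {"x":-0.005,"y":0.014,"z":0.149,"ax":0,"ay":-0.002,"az":0.004},
    {"x":-0.005,"y":0.014,"z":0.149,"ax":0,"ay":-0.002,"az":0.004},
  ],
  fingers=0.6,
)

```text
time: 3.9
tool_pos: [0.4449, -0.2683, 0.0215]
tcp_rot: [0.0, 0.998, 0.063, 0.001]
ft_force: [0.6, -0.3, -0.2]
width: 0.0515
```

>>> move_arm(
  increments=[
    {"x":0,"y":0,"z":0,"ax":0,"ay":0,"az":0},
    {"x":0,"y":0,"z":0,"ax":0,"ay":0,"az":0},
    {"x":0,"y":0,"z":0,"ax":0,"ay":0,"az":0},
    {"x":0,"y":0,"z":0,"ax":0,"ay":0,"az":0},
    {"x":0,"y":0,"z":0,"ax":0,"ay":0,"az":0},
    {"x":0,"y":0,"z":0,"ax":0,"ay":0,"az":0},
    {"x":0,"y":0,"z":0,"ax":0,"ay":0,"az":0},
    {"x":0,"y":0,"z":0,"ax":0,"ay":0,"az":0},
    {"x":0,"y":0,"z":0,"ax":0,"ay":0,"az":0},
    {"x":0,"y":0,"z":0,"ax":0,"ay":0,"az":0},
  ],
  fingers=0,
)

```text
time: 5.15
tool_pos: [0.4451, -0.2682, 0.0216]
tcp_rot: [0.0, 0.998, 0.063, 0.001]
ft_force: [-0.0, 1.4, 5.8]
width: 0.0101
```

>>> move_arm(
  increments=[
    {"x":0,"y":-0.004,"z":-0.002,"ax":0,"ay":0,"az":0},
    {"x":0,"y":-0.015,"z":-0.003,"ax":0,"ay":0,"az":0},
    {"x":0,"y":-0.03,"z":-0.003,"ax":0,"ay":0,"az":0},
    {"x":0,"y":-0.045,"z":-0.003,"ax":0,"ay":0,"az":0},
    {"x":0,"y":-0.06,"z":-0.003,"ax":0,"ay":0,"az":0},
    {"x":0,"y":-0.075,"z":-0.003,"ax":0,"ay":0,"az":0},
    {"x":0,"y":-0.09,"z":-0.003,"ax":0,"ay":0,"az":0},
    {"x":0,"y":-0.105,"z":-0.003,"ax":0,"ay":0,"az":0},
    {"x":0,"y":-0.12,"z":-0.003,"ax":0,"ay":0,"az":0},
    {"x":0,"y":-0.13,"z":-0.003,"ax":0,"ay":0,"az":0},
  ],
  fingers=0,
)

```text
time: 6.4
tool_pos: [0.4286, -0.1382, 0.0246]
tcp_rot: [0.0, 0.998, 0.063, 0.001]
ft_force: [0.4, -0.2, -2.5]
width: 0.0104
```

```bash
python3 - <<'E'
from h import *
p,r=rot();print(p,r.as_matrix()[:,0],monitor.read_state()['width'])
f=grab('wrist');save(f,'wrist2')
f=grab('top')
K=f['K'];T=np.linalg.inv(f['camera_from_world']);o=T[:3,3]
for uv in [(277,219),(362,206),(373,275),(287,288)]:
    d=T[:3,:3]@[(uv[0]-K[0,2])/K[0,0],(uv[1]-K[1,2])/K[1,1],1];print((o+d*(.003-o[2])/d[2]).round(3))
E
```

```text
[ 0.42857073 -0.13822785  0.0245864 ] [0.99199132 0.126299   0.00133536] 0.010437298533569972
[0.612 0.162 0.003]
[ 0.652 -0.081  0.003]
[ 0.456 -0.114  0.003]
[0.416 0.13  0.003]
```

View pics/wrist2.png

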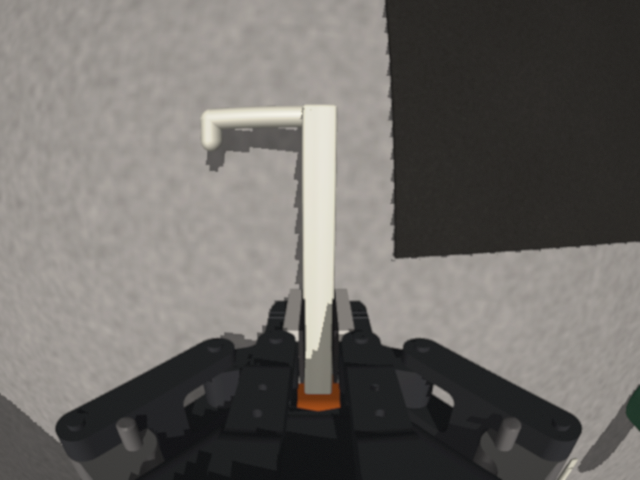

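The hook is fully out of the channel and held level: prong at (210,130), grip edge at (319,400), mat to its right. Next I carry it to the mat.

```bash
python3 - <<'E'
from h import *
p,r=rot()
a=(.4286,-.1382,.075,7.5);b=(.544,.041,.075,9);c=(.544,.041,.0255,9)
plan(line((*p,7.3),a,2)+line(a,b,5)+[b]*3)
plan([b]+line(b,c,6)+[c]*3)
E
```

```text
[{"x":-0.000,"y":0.000,"z":-0.025,"ax":-0.000,"ay":-0.001,"az":-0.002},{"x":-0.000,"y":0.000,"z":-0.050,"ax":-0.000,"ay":-0.001,"az":-0.003},{"x":0.027,"y":-0.033,"z":-0.050,"ax":-0.000,"ay":-0.001,"az":-0.009},{"x":0.055,"y":-0.065,"z":-0.050,"ax":-0.000,"ay":-0.001,"az":-0.014},{"x":0.082,"y":-0.098,"z":-0.050,"ax":-0.000,"ay":-0.001,"az":-0.019},{"x":0.110,"y":-0.130,"z":-0.050,"ax":-0.000,"ay":-0.001,"az":-0.024},{"x":0.137,"y":-0.163,"z":-0.050,"ax":-0.000,"ay":-0.001,"az":-0.030},{"x":0.137,"y":-0.163,"z":-0.050,"ax":-0.000,"ay":-0.001,"az":-0.030},{"x":0.137,"y":-0.163,"z":-0.050,"ax":-0.000,"ay":-0.001,"az":-0.030},{"x":0.137,"y":-0.163,"z":-0.050,"ax":-0.000,"ay":-0.001,"az":-0.030}]
[{"x":0.137,"y":-0.163,"z":-0.050,"ax":-0.000,"ay":-0.001,"az":-0.030},{"x":0.137,"y":-0.163,"z":-0.042,"ax":-0.000,"ay":-0.001,"az":-0.030},{"x":0.137,"y":-0.163,"z":-0.034,"ax":-0.000,"ay":-0.001,"az":-0.030},{"x":0.137,"y":-0.163,"z":-0.025,"ax":-0.000,"ay":-0.001,"az":-0.030},{"x":0.137,"y":-0.163,"z":-0.017,"ax":-0.000,"ay":-0.001,"az":-0.030},{"x":0.137,"y":-0.163,"z":-0.009,"ax":-0.000,"ay":-0.001,"az":-0.030},{"x":0.137,"y":-0.163,"z":-0.001,"ax":-0.000,"ay":-0.001,"az":-0.030},{"x":0.137,"y":-0.163,"z":-0.001,"ax":-0.000,"ay":-0.001,"az":-0.030},{"x":0.137,"y":-0.163,"z":-0.001,"ax":-0.000,"ay":-0.001,"az":-0.030},{"x":0.137,"y":-0.163,"z":-0.001,"ax":-0.000,"ay":-0.001,"az":-0.030}]
```

>>> move_arm(
  increments=[
    {"x":0,"y":0,"z":-0.025,"ax":0,"ay":-0.001,"az":0},
    {"x":0,"y":0,"z":-0.05,"ax":0,"ay":-0.001,"az":0},
    {"x":0.027,"y":-0.033,"z":-0.05,"ax":0,"ay":-0.001,"az":-0.01},
    {"x":0.055,"y":-0.065,"z":-0.05,"ax":0,"ay":-0.001,"az":-0.015},
    {"x":0.082,"y":-0.098,"z":-0.05,"ax":0,"ay":-0.001,"az":-0.02},
    {"x":0.11,"y":-0.13,"z":-0.05,"ax":0,"ay":-0.001,"az":-0.025},
    {"x":0.137,"y":-0.163,"z":-0.05,"ax":0,"ay":-0.001,"az":-0.03},
    {"x":0.137,"y":-0.163,"z":-0.05,"ax":0,"ay":-0.001,"az":-0.03},
    {"x":0.137,"y":-0.163,"z":-0.05,"ax":0,"ay":-0.001,"az":-0.03},
    {"x":0.137,"y":-0.163,"z":-0.05,"ax":0,"ay":-0.001,"az":-0.03},
  ],
  fingers=0,
)

```text
time: 7.75
tool_pos: [0.5434, 0.0398, 0.0748]
tcp_rot: [0.0, 0.997, 0.078, 0.0]
ft_force: [-0.7, -1.0, -1.8]
width: 0.0102
```

>>> move_arm(
  increments=[
    {"x":0,"y":0,"z":0.008,"ax":0,"ay":0,"az":0},
    {"x":0,"y":0,"z":0.016,"ax":0,"ay":0,"az":0},
    {"x":0,"y":0,"z":0.024,"ax":0,"ay":0,"az":0},
    {"x":0,"y":0,"z":0.032,"ax":0,"ay":0,"az":0},
    {"x":0,"y":0,"z":0.038,"ax":0,"ay":0,"az":0},
    {"x":0,"y":0,"z":0.043,"ax":0,"ay":0,"az":0},
    {"x":0,"y":0,"z":0.047,"ax":0,"ay":0,"az":0},
    {"x":0,"y":0,"z":0.049,"ax":0,"ay":0,"az":0},
    {"x":0,"y":0,"z":0.05,"ax":0,"ay":0,"az":0},
    {"x":0,"y":0,"z":0.05,"ax":0,"ay":0,"az":0},
  ],
  fingers=0,
)

```text
time: 9.0
tool_pos: [0.5435, 0.0398, 0.025]
tcp_rot: [-0.0, 0.997, 0.078, 0.0]
ft_force: [-1.9, 0.4, 2.0]
width: 0.0104
```

>>> move_arm(
  increments=[
    {"x":0,"y":0,"z":0,"ax":0,"ay":0,"az":0},
    {"x":0,"y":0,"z":0,"ax":0,"ay":0,"az":0},
    {"x":0,"y":0,"z":0,"ax":0,"ay":0,"az":0},
    {"x":0,"y":0,"z":0,"ax":0,"ay":0,"az":0},
    {"x":0,"y":0,"z":0,"ax":0,"ay":0,"az":0},
    {"x":0,"y":0,"z":-0.02,"ax":0,"ay":0,"az":0},
    {"x":0,"y":0,"z":-0.05,"ax":0,"ay":0,"az":0},
    {"x":0,"y":0.03,"z":-0.09,"ax":0,"ay":0,"az":0},
    {"x":0,"y":0.06,"z":-0.12,"ax":0,"ay":0,"az":0},
    {"x":0,"y":0.06,"z":-0.12,"ax":0,"ay":0,"az":0},
  ],
  fingers=0.7,
)

```text
time: 10.25
tool_pos: [0.5539, -0.0219, 0.1483]
tcp_rot: [0.0, 0.997, 0.076, 0.002]
ft_force: [-0.6, 1.0, -0.6]
width: 0.0598
```

```bash
python3 - <<'E'
from h import *
p,r=rot();print(p,r.as_matrix()[:,0],monitor.read_state()['width'])
f=grab('wrist');save(f,'wrist3');grab('top');grab('scene')
px=f['pixels'].astype(int);hsv=cv2.cvtColor(f['pixels'],cv2.COLOR_RGB2HSV)
v,u=np.mgrid[:480,:640]
og=(hsv[...,0]<18)&(hsv[...,1]>150)&(hsv[...,2]>80)&(u>200)&(u<440)
cs,_=cv2.findContours(og.astype('uint8'),cv2.RETR_EXTERNAL,cv2.CHAIN_APPROX_NONE);c=max(cs,key=cv2.contourArea)[:,0]
print('grip px',c.min(0),c.max(0));w=fish(f,c,.027);q=cv2.minAreaRect((w[:,:2]*1000).astype(np.float32));print(q,cv2.boxPoints(q).round(0).tolist())
E
```

```text
[ 0.553919   -0.0219399   0.14831993] [0.98841312 0.15171444 0.00471517] 0.05980650891277026
grip px [297 198] [333 309]
((554.7023315429688, -32.62740707397461), (24.940019607543945, 82.53096771240234), 8.69489574432373) [[536.0, 6.0], [549.0, -75.0], [573.0, -72.0], [561.0, 10.0]]
```

View pics/wrist3.png

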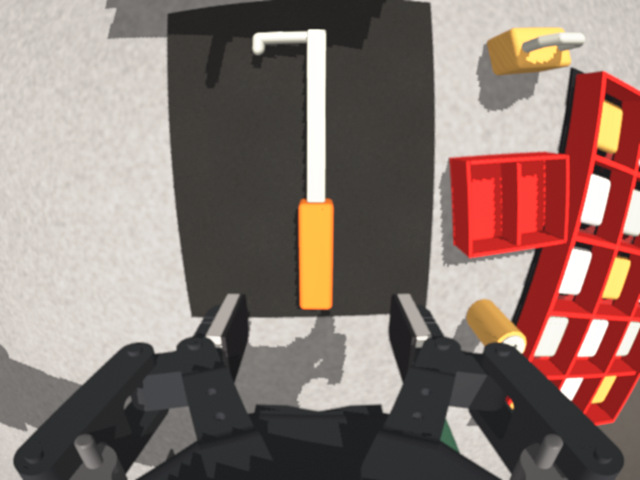

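The hook lies on the mat, let go: grip at (316,255), prong tip at (258,48), all inside the mat edges. Next I grasp the orange grip.

```bash
python3 - <<'E'
from h import *
p,r=rot()
a=(.554,-.0277,.09,8.7);b=(.554,-.0277,.0215,8.7)
plan(line((*p,8.8),a,3)+line(a,b,4)+[b]*3)
E
```

```text
[{"x":0.000,"y":0.003,"z":0.018,"ax":-0.001,"ay":0.000,"az":0.003},{"x":0.000,"y":0.006,"z":0.037,"ax":-0.001,"ay":0.000,"az":0.004},{"x":0.000,"y":0.009,"z":0.055,"ax":-0.001,"ay":0.000,"az":0.005},{"x":0.000,"y":0.009,"z":0.072,"ax":-0.001,"ay":0.000,"az":0.005},{"x":0.000,"y":0.009,"z":0.089,"ax":-0.001,"ay":0.000,"az":0.005},{"x":0.000,"y":0.009,"z":0.106,"ax":-0.001,"ay":0.000,"az":0.005},{"x":0.000,"y":0.009,"z":0.123,"ax":-0.001,"ay":0.000,"az":0.005},{"x":0.000,"y":0.009,"z":0.123,"ax":-0.001,"ay":0.000,"az":0.005},{"x":0.000,"y":0.009,"z":0.123,"ax":-0.001,"ay":0.000,"az":0.005},{"x":0.000,"y":0.009,"z":0.123,"ax":-0.001,"ay":0.000,"az":0.005}]
```

>>> move_arm(
  increments=[
    {"x":0,"y":0.003,"z":0.018,"ax":0,"ay":0,"az":0.004},
    {"x":0,"y":0.006,"z":0.037,"ax":0,"ay":0,"az":0.004},
    {"x":0,"y":0.009,"z":0.055,"ax":0,"ay":0,"az":0.005},
    {"x":0,"y":0.009,"z":0.072,"ax":0,"ay":0,"az":0.005},
    {"x":0,"y":0.009,"z":0.089,"ax":0,"ay":0,"az":0.005},
    {"x":0,"y":0.009,"z":0.106,"ax":0,"ay":0,"az":0.005},
    {"x":0,"y":0.009,"z":0.123,"ax":0,"ay":0,"az":0.005},
    {"x":0,"y":0.009,"z":0.123,"ax":0,"ay":0,"az":0.005},
    {"x":0,"y":0.009,"z":0.123,"ax":0,"ay":0,"az":0.005},
    {"x":0,"y":0.009,"z":0.123,"ax":0,"ay":0,"az":0.005},
  ],
  fingers=0.7,
)

```text
time: 11.65
tool_pos: [0.5542, -0.0275, 0.0226]
tcp_rot: [-0.0, 0.997, 0.076, 0.0]
ft_force: [-0.3, 0.1, -0.2]
width: 0.0596
```

>>> move_arm(
  increments=[
    {"x":0,"y":0,"z":0,"ax":0,"ay":0,"az":0},
    {"x":0,"y":0,"z":0,"ax":0,"ay":0,"az":0},
    {"x":0,"y":0,"z":0,"ax":0,"ay":0,"az":0},
    {"x":0,"y":0,"z":0,"ax":0,"ay":0,"az":0},
    {"x":0,"y":0,"z":0,"ax":0,"ay":0,"az":0},
    {"x":0,"y":0,"z":0,"ax":0,"ay":0,"az":0},
    {"x":0,"y":0,"z":0,"ax":0,"ay":0,"az":0},
    {"x":0,"y":0,"z":0,"ax":0,"ay":0,"az":0},
    {"x":0,"y":0,"z":0,"ax":0,"ay":0,"az":0},
    {"x":0,"y":0,"z":0,"ax":0,"ay":0,"az":0},
  ],
  fingers=0,
)

```text
time: 12.9
tool_pos: [0.5545, -0.0274, 0.023]
tcp_rot: [-0.0, 0.997, 0.076, 0.001]
ft_force: [-2.5, 0.8, 7.3]
width: 0.0228
```

```bash
python3 - <<'E'
from h import *
p,r=rot();print(p,r.as_matrix().round(4).tolist(),monitor.read_state()['joint_pos'])
# eye (.495,.275,.304); TCP = eye - R(yaw)*(hook 147 along dir, 21 to -x), z +.0065; pre: +x .06
e=np.array([.495,.275,.304]);d=np.array([-.011,1,0]);n=np.array([-1,-.011,0])
ins=e-d*.147-n*.021+[0,0,.0065];pre=ins-n*.06;print('ins',ins,'pre',pre)
a=(.554,-.0277,.15,6);b=(*(pre-d*.05),.6);c=(*pre,.6)
plan(line((*p,8.7),a,4)+line(a,b,5)+[b])
E
```

```text
[ 0.55449888 -0.02741246  0.02304189] [[0.9885, 0.1509, 0.0014], [0.1509, -0.9885, 0.0011], [0.0015, -0.0008, -1.0]] [-0.47517785  0.70567862  0.60959498  1.94432152 -0.62754429  0.68683702
  0.67547679]
ins [0.517617 0.128231 0.3105  ] pre [0.577617 0.128891 0.3105  ]
[{"x":-0.000,"y":0.000,"z":-0.032,"ax":-0.001,"ay":-0.002,"az":0.011},{"x":-0.000,"y":0.000,"z":-0.063,"ax":-0.001,"ay":-0.002,"az":0.023},{"x":-0.000,"y":0.000,"z":-0.095,"ax":-0.001,"ay":-0.002,"az":0.035},{"x":-0.000,"y":0.000,"z":-0.127,"ax":-0.001,"ay":-0.002,"az":0.047},{"x":0.008,"y":-0.020,"z":-0.159,"ax":-0.001,"ay":-0.002,"az":0.066},{"x":0.016,"y":-0.041,"z":-0.191,"ax":-0.001,"ay":-0.002,"az":0.084},{"x":0.024,"y":-0.061,"z":-0.223,"ax":-0.001,"ay":-0.001,"az":0.103},{"x":0.032,"y":-0.081,"z":-0.255,"ax":-0.001,"ay":-0.001,"az":0.122},{"x":0.040,"y":-0.102,"z":-0.287,"ax":-0.001,"ay":-0.001,"az":0.141},{"x":0.040,"y":-0.102,"z":-0.287,"ax":-0.001,"ay":-0.001,"az":0.141}]
```

>>> move_arm(
  increments=[
    {"x":0,"y":0,"z":-0.02,"ax":0,"ay":0,"az":0.01},
    {"x":0,"y":0,"z":-0.05,"ax":0,"ay":-0.001,"az":0.02},
    {"x":0,"y":0,"z":-0.09,"ax":0,"ay":-0.001,"az":0.035},
    {"x":0,"y":0,"z":-0.127,"ax":0,"ay":-0.001,"az":0.047},
    {"x":0.008,"y":-0.02,"z":-0.159,"ax":0,"ay":-0.001,"az":0.066},
    {"x":0.016,"y":-0.041,"z":-0.191,"ax":0,"ay":-0.001,"az":0.084},
    {"x":0.024,"y":-0.061,"z":-0.223,"ax":0,"ay":-0.001,"az":0.103},
    {"x":0.032,"y":-0.081,"z":-0.255,"ax":0,"ay":-0.001,"az":0.122},
    {"x":0.04,"y":-0.102,"z":-0.287,"ax":0,"ay":-0.001,"az":0.141},
    {"x":0.04,"y":-0.102,"z":-0.287,"ax":0,"ay":-0.001,"az":0.141},
  ],
  fingers=0,
)

```text
time: 14.15
tool_pos: [0.5788, 0.0805, 0.3129]
tcp_rot: [-0.001, 1.0, 0.006, 0.002]
ft_force: [-0.5, -0.3, -2.6]
width: 0.0229
```

```bash
python3 - <<'E'
from h import *
p,r=rot();s=monitor.read_state();print(p,r.as_matrix().round(4).tolist(),s['width'],s['joint_pos'])
f=grab('wrist');save(f,'wrist4');g=grab('scene')
cv2.imwrite('pics/pair4.png',np.hstack([cv2.resize(f['pixels'][0:400,100:540],(440,400)),cv2.resize(g['pixels'][100:240,290:430],(360,400))])[...,::-1])
# scene: hook pts 3D with depth near expected prong
P=cloud(g);px=g['pixels'].astype(int)
e=(P[...,0]>.47)&(P[...,0]<.66)&(P[...,1]>.12)&(P[...,1]<.26)&(P[...,2]>.285)&(P[...,2]<.36)
q=P[e];print(len(q),q.min(0),q.max(0))
for y in np.arange(.13,.26,.02):
    k=q[abs(q[:,1]-y)<.01]
    if len(k): print(y,len(k),np.median(k,0).round(4),k[:,2].max().round(4),k[:,0].min().round(3))
E
```

```text
[0.57880944 0.08049442 0.3128834 ] [[0.9999, 0.0119, 0.0035], [0.0119, -0.9999, 0.0022], [0.0035, -0.0022, -1.0]] 0.02291405552765573 [-0.87652453  0.39843839  0.90737239  1.66557181 -0.33185755  1.23646542
  0.1143322 ]
398 [0.49128596 0.12025476 0.29197877] [0.58729628 0.25994595 0.31949998]
0.13 55 [0.5832 0.13   0.3071] 0.3111 0.572
0.15 66 [0.5832 0.1496 0.3069] 0.3107 0.572
0.16999999999999998 55 [0.5825 0.1705 0.3075] 0.3109 0.571
0.18999999999999997 57 [0.5821 0.1902 0.307 ] 0.3111 0.57
0.20999999999999996 63 [0.5816 0.2119 0.3059] 0.3105 0.535
0.22999999999999995 70 [0.565  0.2248 0.306 ] 0.3111 0.536
0.24999999999999994 32 [0.4975 0.2567 0.3046] 0.3195 0.491
```

View pics/pair4.png

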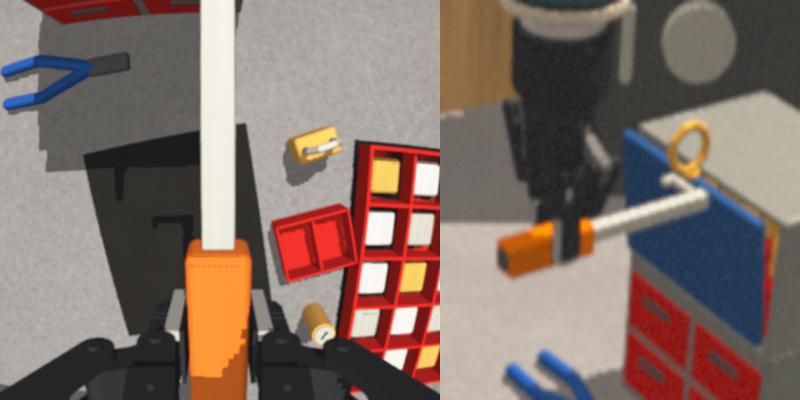

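The wrist view shows the grip held square and the shank level. The scene view shows the prong in front of and beside the eye, which is at about (690,150) in the right panel. I'll check the tip distance and plan the pre-insert pose.

```bash
python3 - <<'E'
from h import *
g=dict(np.load('scene.npz'));P=cloud(g);hsv=cv2.cvtColor(g['pixels'],cv2.COLOR_RGB2HSV)
q=P[(P[...,0]>.565)&(P[...,0]<.6)&(P[...,1]>.12)&(P[...,1]<.29)&(P[...,2]>.296)&(P[...,2]<.32)];print('shank tip y',np.sort(q[:,1])[-6:].round(4))
q=P[(P[...,0]>.53)&(P[...,0]<.562)&(P[...,1]>.12)&(P[...,1]<.26)&(P[...,2]>.296)&(P[...,2]<.32)];print('prong',len(q),q.min(0),q.max(0),np.median(q,0))
e=P[(hsv[...,0]>10)&(hsv[...,0]<30)&(hsv[...,1]>110)&(P[...,2]>.27)&(P[...,2]<.35)&(P[...,0]>.47)&(P[...,0]<.52)&(P[...,1]>.24)&(P[...,1]<.31)]
print('eye',len(e),np.percentile(e,[2,50,98],axis=0).round(4).tolist())
p,r=rot();b=(.579,.128,.311,.6);print(p)
plan(line((*p,.7),b,4)+[b]*6)
E
```

```text
shank tip y [0.2291 0.2308 0.2311 0.2319 0.2326 0.2335]
prong 41 [0.534743   0.2147208  0.30033936] [0.56109287 0.23200196 0.30849881] [0.54426301 0.22336363 0.30537548]
eye 148 [[0.4931, 0.2537, 0.2789], [0.4981, 0.2761, 0.3012], [0.5036, 0.2971, 0.3247]]
[0.57775118 0.07869715 0.31047762]
[{"x":0.000,"y":-0.012,"z":-0.000,"ax":-0.001,"ay":-0.000,"az":-0.002},{"x":0.001,"y":-0.025,"z":-0.000,"ax":-0.001,"ay":-0.000,"az":-0.001},{"x":0.001,"y":-0.037,"z":-0.000,"ax":-0.001,"ay":-0.000,"az":-0.001},{"x":0.002,"y":-0.049,"z":-0.000,"ax":-0.001,"ay":-0.000,"az":-0.000},{"x":0.002,"y":-0.049,"z":-0.000,"ax":-0.001,"ay":-0.000,"az":-0.000},{"x":0.002,"y":-0.049,"z":-0.000,"ax":-0.001,"ay":-0.000,"az":-0.000},{"x":0.002,"y":-0.049,"z":-0.000,"ax":-0.001,"ay":-0.000,"az":-0.000},{"x":0.002,"y":-0.049,"z":-0.000,"ax":-0.001,"ay":-0.000,"az":-0.000},{"x":0.002,"y":-0.049,"z":-0.000,"ax":-0.001,"ay":-0.000,"az":-0.000},{"x":0.002,"y":-0.049,"z":-0.000,"ax":-0.001,"ay":-0.000,"az":-0.000}]
```

>>> move_arm(
  increments=[
    {"x":0,"y":-0.013,"z":0,"ax":0,"ay":0,"az":0},
    {"x":0.001,"y":-0.027,"z":0,"ax":0,"ay":0,"az":0},
    {"x":0.001,"y":-0.04,"z":0,"ax":0,"ay":0,"az":0},
    {"x":0.001,"y":-0.053,"z":0,"ax":0,"ay":0,"az":0},
    {"x":0.001,"y":-0.053,"z":0,"ax":0,"ay":0,"az":0},
    {"x":0.001,"y":-0.053,"z":0,"ax":0,"ay":0,"az":0},
    {"x":0.001,"y":-0.053,"z":0,"ax":0,"ay":0,"az":0},
    {"x":0.001,"y":-0.053,"z":0,"ax":0,"ay":0,"az":0},
    {"x":0.001,"y":-0.053,"z":0,"ax":0,"ay":0,"az":0},
    {"x":0.001,"y":-0.053,"z":0,"ax":0,"ay":0,"az":0},
  ],
  fingers=0,
)

```text
time: 15.5
tool_pos: [0.5782, 0.1316, 0.3106]
tcp_rot: [-0.001, 1.0, 0.005, 0.0]
ft_force: [-0.1, -0.1, -1.4]
width: 0.0226
```

```bash
python3 - <<'E'
from h import *
p,r=rot();print(p)
g=grab('scene');P=cloud(g)
q=P[(P[...,0]>.53)&(P[...,0]<.562)&(P[...,1]>.23)&(P[...,1]<.31)&(P[...,2]>.292)&(P[...,2]<.32)];print('prong',len(q),q.min(0),q.max(0),np.median(q,0))
t=grab('top')
cv2.imwrite('pics/pair5.png',np.hstack([cv2.resize(t['pixels'][200:320,140:280],(420,360),interpolation=2),cv2.resize(g['pixels'][115:215,340:445],(378,360),interpolation=2)])[...,::-1])
E
```

```text
[0.57823562 0.13162083 0.31055437]
prong 40 [0.53656625 0.26735828 0.29851144] [0.56113115 0.28297832 0.30778334] [0.54553081 0.27655906 0.30372269]
```

View pics/pair5.png

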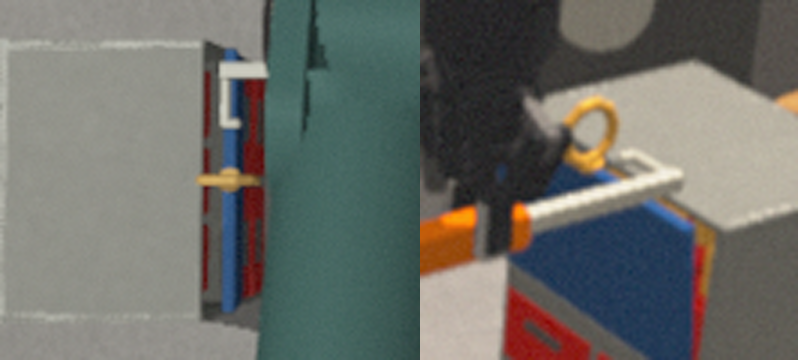

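The top crop (left) shows the prong end (231,95) lined up with the eye (230,180), and the heights match at about 0.303. I'll insert along tool −x.

>>> move_arm(
  increments=[
    {"x":-0.007,"y":0,"z":0,"ax":0,"ay":0,"az":0},
    {"x":-0.014,"y":0,"z":0,"ax":0,"ay":0,"az":0},
    {"x":-0.021,"y":0,"z":0,"ax":0,"ay":0,"az":0},
    {"x":-0.028,"y":0,"z":0,"ax":0,"ay":0,"az":0},
    {"x":-0.035,"y":0,"z":0,"ax":0,"ay":0,"az":0},
    {"x":-0.042,"y":0,"z":0,"ax":0,"ay":0,"az":0},
    {"x":-0.049,"y":0,"z":0,"ax":0,"ay":0,"az":0},
    {"x":-0.056,"y":0,"z":0,"ax":0,"ay":0,"az":0},
    {"x":-0.058,"y":0,"z":0,"ax":0,"ay":0,"az":0},
    {"x":-0.058,"y":0,"z":0,"ax":0,"ay":0,"az":0},
  ],
  fingers=0,
)

```text
time: 16.85
tool_pos: [0.5202, 0.1312, 0.3106]
tcp_rot: [-0.001, 1.0, 0.005, 0.0]
ft_force: [0.0, -0.4, -1.9]
width: 0.0229
```

```bash
python3 - <<'E'
from h import *
p,r=rot();s=monitor.read_state();print(p,s['joint_pos'].round(2),s['ft_force'])
g=grab('scene');t=grab('top')
cv2.imwrite('pics/pair6.png',np.hstack([cv2.resize(t['pixels'][200:320,140:280],(420,360),interpolation=2),cv2.resize(g['pixels'][115:215,340:445],(378,360),interpolation=2)])[...,::-1])
E
```

```text
[0.52018954 0.13119549 0.31058281] [-1.07  0.29  0.93  1.78 -0.25  1.19 -0.05] [ 0.03801975 -0.36316267 -1.89836905]
```

View pics/pair6.png

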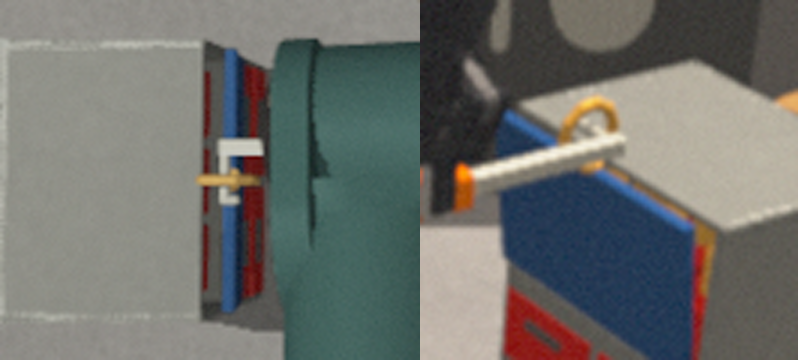

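Hooked: in the top crop the ring (230,180) sits between the shank (240,148) and the return (228,198), and the scene crop shows the prong through the eye. Now I plan the arc, pitching the hook tip up gradually so the pull stays more along the shank.

```bash
cat > arc.py <<'E'
from h import *
import sys
def pose(psi,x0=.518,xs=.0):
    a=np.radians(psi);phi=.36*a
    pr=np.array([x0+.0016*np.sin(a),.281-.1445*np.sin(a),.160+.1445*np.cos(a)])
    rt=R.from_rotvec([phi,0,0])
    return pr-rt.apply([0,.148,-.0075]), rt*down(np.radians(.6))
def rows(psis,**k):
    p,r=rot();s=monitor.read_state();print('tcp',p.round(4),'joints',s['joint_pos'].round(2),'F',s['ft_force'].round(1),'eul',r.as_euler('xyz',degrees=True).round(1))
    o=[]
    for a in psis:
        t,q=pose(a,**k);o.append('{"x":%.3f,"y":%.3f,"z":%.3f,"ax":%.3f,"ay":%.3f,"az":%.3f}'%(*r.inv().apply(t-p),*(r.inv()*q).as_rotvec()))
    print('['+', '.join(o)+']')
if __name__=='__main__': rows(np.linspace(float(sys.argv[1]),float(sys.argv[2]),11)[1:])
E
python3 arc.py 0 25
```

```text
tcp [0.5204 0.1311 0.3105] joints [-1.07  0.29  0.93  1.78 -0.25  1.19 -0.05] F [ 0.5  1.  -2.3] eul [-179.9   -0.     0.6]
[{"x":-0.002,"y":0.004,"z":0.001,"ax":0.015,"ay":-0.000,"az":-0.000}, {"x":-0.002,"y":0.011,"z":0.004,"ax":0.030,"ay":-0.000,"az":-0.000}, {"x":-0.002,"y":0.017,"z":0.007,"ax":0.046,"ay":0.000,"az":-0.000}, {"x":-0.002,"y":0.023,"z":0.010,"ax":0.062,"ay":0.000,"az":-0.000}, {"x":-0.002,"y":0.029,"z":0.014,"ax":0.078,"ay":0.000,"az":-0.000}, {"x":-0.002,"y":0.036,"z":0.017,"ax":0.093,"ay":0.000,"az":-0.000}, {"x":-0.002,"y":0.041,"z":0.021,"ax":0.109,"ay":0.001,"az":-0.000}, {"x":-0.002,"y":0.047,"z":0.026,"ax":0.125,"ay":0.001,"az":-0.000}, {"x":-0.002,"y":0.053,"z":0.030,"ax":0.140,"ay":0.001,"az":-0.000}, {"x":-0.002,"y":0.059,"z":0.035,"ax":0.156,"ay":0.001,"az":-0.000}]
```

>>> move_arm(
  increments=[
    {"x":-0.002,"y":0.004,"z":0.001,"ax":0.015,"ay":0,"az":0},
    {"x":-0.002,"y":0.011,"z":0.004,"ax":0.03,"ay":0,"az":0},
    {"x":-0.002,"y":0.017,"z":0.007,"ax":0.046,"ay":0,"az":0},
    {"x":-0.002,"y":0.023,"z":0.01,"ax":0.062,"ay":0,"az":0},
    {"x":-0.002,"y":0.029,"z":0.014,"ax":0.078,"ay":0,"az":0},
    {"x":-0.002,"y":0.036,"z":0.017,"ax":0.093,"ay":0,"az":0},
    {"x":-0.002,"y":0.041,"z":0.021,"ax":0.109,"ay":0.001,"az":0},
    {"x":-0.002,"y":0.047,"z":0.026,"ax":0.125,"ay":0.001,"az":0},
    {"x":-0.002,"y":0.053,"z":0.03,"ax":0.14,"ay":0.001,"az":0},
    {"x":-0.002,"y":0.059,"z":0.035,"ax":0.156,"ay":0.001,"az":0},
  ],
  fingers=0,
)

```text
time: 18.2
tool_pos: [0.5189, 0.0719, 0.275]
tcp_rot: [-0.079, 0.997, 0.005, 0.0]
ft_force: [-0.9, 3.8, -4.6]
width: 0.0228
```

```bash
python3 arc.py 25 50
```

```text
tcp [0.5189 0.0719 0.275 ] joints [-0.86  0.29  0.91  1.87 -0.43  1.13  0.22] F [-0.9  3.8 -4.6] eul [-1.709e+02 -1.000e-01  6.000e-01]
[{"x":-0.000,"y":0.005,"z":0.004,"ax":0.015,"ay":0.000,"az":-0.000}, {"x":-0.000,"y":0.011,"z":0.009,"ax":0.030,"ay":0.001,"az":-0.000}, {"x":-0.000,"y":0.017,"z":0.013,"ax":0.046,"ay":0.001,"az":-0.000}, {"x":-0.000,"y":0.023,"z":0.018,"ax":0.062,"ay":0.001,"az":-0.000}, {"x":-0.000,"y":0.029,"z":0.023,"ax":0.078,"ay":0.001,"az":-0.000}, {"x":-0.000,"y":0.034,"z":0.029,"ax":0.093,"ay":0.001,"az":-0.000}, {"x":-0.000,"y":0.039,"z":0.035,"ax":0.109,"ay":0.001,"az":-0.000}, {"x":-0.000,"y":0.044,"z":0.041,"ax":0.125,"ay":0.002,"az":-0.000}, {"x":-0.000,"y":0.049,"z":0.047,"ax":0.140,"ay":0.002,"az":-0.000}, {"x":-0.000,"y":0.054,"z":0.053,"ax":0.156,"ay":0.002,"az":-0.000}]
```

Force +3.8 N in y shows the eye is being pulled.

>>> move_arm(
  increments=[
    {"x":0,"y":0.005,"z":0.004,"ax":0.015,"ay":0,"az":0},
    {"x":0,"y":0.011,"z":0.009,"ax":0.03,"ay":0.001,"az":0},
    {"x":0,"y":0.017,"z":0.013,"ax":0.046,"ay":0.001,"az":0},
    {"x":0,"y":0.023,"z":0.018,"ax":0.062,"ay":0.001,"az":0},
    {"x":0,"y":0.029,"z":0.023,"ax":0.078,"ay":0.001,"az":0},
    {"x":0,"y":0.034,"z":0.029,"ax":0.093,"ay":0.001,"az":0},
    {"x":0,"y":0.039,"z":0.035,"ax":0.109,"ay":0.001,"az":0},
    {"x":0,"y":0.044,"z":0.041,"ax":0.125,"ay":0.002,"az":0},
    {"x":0,"y":0.049,"z":0.047,"ax":0.14,"ay":0.002,"az":0},
    {"x":0,"y":0.054,"z":0.053,"ax":0.156,"ay":0.002,"az":0},
  ],
  fingers=0,
)

```text
time: 19.45
tool_pos: [0.5194, 0.0269, 0.2137]
tcp_rot: [-0.157, 0.988, 0.005, 0.001]
ft_force: [-0.3, 7.1, -3.6]
width: 0.0229
```

```bash
python3 - <<'E'
from h import *
g=grab('scene');t=grab('top')
cv2.imwrite('pics/pair7.png',np.hstack([cv2.resize(t['pixels'][200:320,150:290],(420,360),interpolation=2),cv2.resize(g['pixels'][125:245,310:435],(375,360),interpolation=2)])[...,::-1])
E
python3 arc.py 50 75
```

```text
tcp [0.5192 0.0264 0.2133] joints [-0.61  0.39  0.83  1.94 -0.67  1.11  0.56] F [-0.7  5.  -4.1] eul [-1.62e+02 -1.00e-01  5.00e-01]
[{"x":0.000,"y":0.004,"z":0.005,"ax":0.015,"ay":0.001,"az":-0.001}, {"x":0.000,"y":0.009,"z":0.011,"ax":0.031,"ay":0.001,"az":-0.001}, {"x":0.000,"y":0.014,"z":0.017,"ax":0.046,"ay":0.001,"az":-0.001}, {"x":0.000,"y":0.019,"z":0.024,"ax":0.062,"ay":0.001,"az":-0.001}, {"x":0.000,"y":0.024,"z":0.030,"ax":0.078,"ay":0.001,"az":-0.001}, {"x":0.000,"y":0.028,"z":0.037,"ax":0.094,"ay":0.001,"az":-0.001}, {"x":-0.000,"y":0.032,"z":0.044,"ax":0.109,"ay":0.002,"az":-0.001}, {"x":-0.000,"y":0.036,"z":0.052,"ax":0.125,"ay":0.002,"az":-0.001}, {"x":-0.000,"y":0.040,"z":0.059,"ax":0.141,"ay":0.002,"az":-0.001}, {"x":-0.000,"y":0.043,"z":0.066,"ax":0.156,"ay":0.002,"az":-0.001}]
```

View pics/pair7.png

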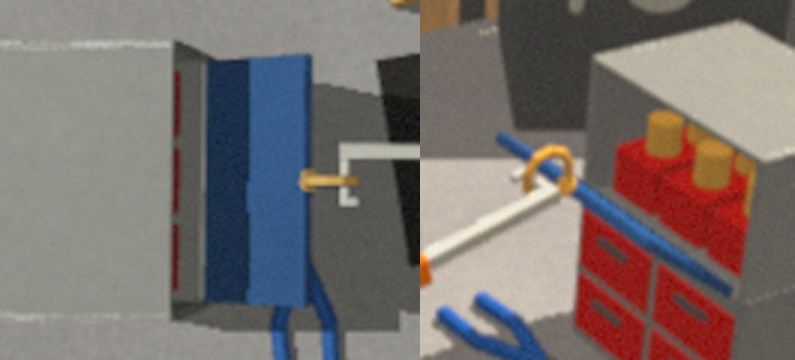

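The flap is about 45° down (top crop edge at 308) and the prong is through the ring at (345,180). I'll carry on.

>>> move_arm(
  increments=[
    {"x":0,"y":0.004,"z":0.005,"ax":0.015,"ay":0,"az":0},
    {"x":0,"y":0.009,"z":0.011,"ax":0.031,"ay":0.001,"az":0},
    {"x":0,"y":0.014,"z":0.017,"ax":0.046,"ay":0.001,"az":0},
    {"x":0,"y":0.019,"z":0.024,"ax":0.062,"ay":0.001,"az":0},
    {"x":0,"y":0.024,"z":0.03,"ax":0.078,"ay":0.001,"az":0},
    {"x":0,"y":0.028,"z":0.037,"ax":0.094,"ay":0.001,"az":0},
    {"x":0,"y":0.032,"z":0.044,"ax":0.109,"ay":0.002,"az":0},
    {"x":0,"y":0.036,"z":0.052,"ax":0.125,"ay":0.002,"az":0},
    {"x":0,"y":0.04,"z":0.059,"ax":0.141,"ay":0.002,"az":0},
    {"x":0,"y":0.043,"z":0.066,"ax":0.156,"ay":0.002,"az":0},
  ],
  fingers=0,
)

```text
time: 20.8
tool_pos: [0.5194, 0.0068, 0.1367]
tcp_rot: [-0.235, 0.972, 0.005, 0.001]
ft_force: [-1.0, 12.2, -0.8]
width: 0.0226
```

```bash
python3 arc.py 75 99
```

```text
tcp [0.5194 0.0068 0.1367] joints [-0.37  0.54  0.7   1.97 -0.91  1.12  0.87] F [-1.  12.2 -0.8] eul [-152.9   -0.2    0.5]
[{"x":0.000,"y":0.005,"z":0.006,"ax":0.013,"ay":0.001,"az":-0.001}, {"x":0.000,"y":0.008,"z":0.013,"ax":0.028,"ay":0.001,"az":-0.001}, {"x":0.000,"y":0.012,"z":0.020,"ax":0.043,"ay":0.001,"az":-0.001}, {"x":0.000,"y":0.015,"z":0.028,"ax":0.058,"ay":0.001,"az":-0.001}, {"x":0.000,"y":0.018,"z":0.035,"ax":0.073,"ay":0.002,"az":-0.001}, {"x":0.000,"y":0.021,"z":0.043,"ax":0.088,"ay":0.002,"az":-0.001}, {"x":0.000,"y":0.024,"z":0.050,"ax":0.103,"ay":0.002,"az":-0.001}, {"x":0.000,"y":0.026,"z":0.058,"ax":0.118,"ay":0.002,"az":-0.001}, {"x":-0.000,"y":0.028,"z":0.066,"ax":0.133,"ay":0.002,"az":-0.001}, {"x":-0.000,"y":0.030,"z":0.074,"ax":0.148,"ay":0.002,"az":-0.001}]
```

Radial force is growing: 12 N towards the cabinet. I'll shift the path about 8 mm towards the cabinet.

>>> move_arm(
  increments=[
    {"x":0,"y":0.001,"z":0.007,"ax":0.013,"ay":0,"az":0},
    {"x":0,"y":0.003,"z":0.015,"ax":0.028,"ay":0.001,"az":0},
    {"x":0,"y":0.006,"z":0.023,"ax":0.043,"ay":0.001,"az":0},
    {"x":0,"y":0.008,"z":0.032,"ax":0.058,"ay":0.001,"az":0},
    {"x":0,"y":0.011,"z":0.039,"ax":0.073,"ay":0.002,"az":0},
    {"x":0,"y":0.014,"z":0.046,"ax":0.088,"ay":0.002,"az":0},
    {"x":0,"y":0.016,"z":0.053,"ax":0.103,"ay":0.002,"az":0},
    {"x":0,"y":0.018,"z":0.06,"ax":0.118,"ay":0.002,"az":0},
    {"x":0,"y":0.019,"z":0.066,"ax":0.128,"ay":0.002,"az":0},
    {"x":0,"y":0.02,"z":0.07,"ax":0.138,"ay":0.002,"az":0},
  ],
  fingers=0,
)

```text
time: 22.05
tool_pos: [0.5195, 0.0232, 0.0656]
tcp_rot: [-0.304, 0.953, 0.006, 0.001]
ft_force: [-0.9, 14.3, 11.0]
width: 0.0226
```

```bash
cat > flap.py <<'E'
from h import *
g=grab('scene');P=cloud(g);hsv=cv2.cvtColor(g['pixels'],cv2.COLOR_RGB2HSV)
bl=(hsv[...,0]>100)&(hsv[...,0]<130)&(hsv[...,1]>120)&(P[...,0]>.38)&(P[...,0]<.61)&(P[...,1]>.13)&(P[...,1]<.3)&(P[...,2]>.12)
t=grab('top');Q=cloud(t);h2=cv2.cvtColor(t['pixels'],cv2.COLOR_RGB2HSV)
b2=(h2[...,0]>100)&(h2[...,0]<130)&(h2[...,1]>120)&(Q[...,0]>.39)&(Q[...,0]<.6)&(Q[...,1]>.13)&(Q[...,1]<.28)&(Q[...,2]>.12)
for n,q in(('scene',P[bl]),('top',Q[b2])):
    c=np.polyfit(q[:,1],q[:,2],1);print(n,len(q),'y',q[:,1].min().round(3),q[:,1].max().round(3),'z med',np.median(q[:,2]).round(3),'slope deg',np.degrees(np.arctan(c[0])).round(1))
e=(hsv[...,0]>10)&(hsv[...,0]<30)&(hsv[...,1]>110)&(P[...,0]>.47)&(P[...,0]<.53)&(P[...,1]>.08)&(P[...,1]<.2)&(P[...,2]>.1)
if e.sum():print('eye',np.percentile(P[e],[3,50,97],axis=0).round(3).tolist())
E
python3 flap.py; python3 arc.py 97 99
```

```text
scene 1983 y 0.179 0.297 z med 0.159 slope deg 0.3
top 3031 y 0.181 0.28 z med 0.158 slope deg 0.1
eye [[0.495, 0.136, 0.139], [0.499, 0.163, 0.161], [0.505, 0.181, 0.177]]
tcp [0.5194 0.0232 0.0655] joints [-0.23  0.7   0.57  1.98 -1.1   1.14  1.07] F [-0.4 14.1  9.2] eul [-144.7   -0.3    0.6]
[{"x":0.000,"y":0.010,"z":-0.005,"ax":-0.006,"ay":0.002,"az":0.001}, {"x":0.000,"y":0.011,"z":-0.004,"ax":-0.005,"ay":0.002,"az":0.001}, {"x":0.000,"y":0.011,"z":-0.003,"ax":-0.003,"ay":0.002,"az":0.001}, {"x":0.000,"y":0.011,"z":-0.003,"ax":-0.002,"ay":0.002,"az":0.001}, {"x":0.000,"y":0.011,"z":-0.002,"ax":-0.001,"ay":0.002,"az":0.001}, {"x":0.000,"y":0.012,"z":-0.001,"ax":0.000,"ay":0.002,"az":0.001}, {"x":0.000,"y":0.012,"z":-0.001,"ax":0.002,"ay":0.002,"az":0.001}, {"x":0.000,"y":0.012,"z":-0.000,"ax":0.003,"ay":0.002,"az":0.001}, {"x":-0.000,"y":0.012,"z":0.001,"ax":0.004,"ay":0.002,"az":0.001}, {"x":-0.000,"y":0.013,"z":0.001,"ax":0.005,"ay":0.002,"az":0.001}]
```

The flap is level (slope 0.1–0.3°, z≈0.159) and resting on its stop (+9 N). Kinematics put the prong about 12 mm off ring centre, which matches contact. I'll centre it in the ring, then slide it out sideways.

```bash
python3 - <<'E'
from h import *
p,r=rot()
for d in [(0,.012,.011),(.065,.012,.011),(.065,-.10,.011),(.065,-.10,.10)]: print(d,r.inv().apply(d).round(4))
E
```

```text
(0, 0.012, 0.011) [ 0.0002 -0.0162 -0.002 ]
(0.065, 0.012, 0.011) [ 0.0652 -0.0154 -0.0021]
(0.065, -0.1, 0.011) [ 0.0641  0.0759 -0.0669]
(0.065, -0.1, 0.1) [ 0.0645  0.0245 -0.1395]
```

>>> move_arm(
  increments=[
    {"x":0,"y":-0.004,"z":0,"ax":0,"ay":0,"az":0},
    {"x":0,"y":-0.008,"z":-0.001,"ax":0,"ay":0,"az":0},
    {"x":0,"y":-0.012,"z":-0.001,"ax":0,"ay":0,"az":0},
    {"x":0,"y":-0.015,"z":-0.002,"ax":0,"ay":0,"az":0},
    {"x":0,"y":-0.016,"z":-0.002,"ax":0,"ay":0,"az":0},
    {"x":0,"y":-0.016,"z":-0.002,"ax":0,"ay":0,"az":0},
    {"x":0,"y":-0.016,"z":-0.002,"ax":0,"ay":0,"az":0},
    {"x":0,"y":-0.016,"z":-0.002,"ax":0,"ay":0,"az":0},
    {"x":0,"y":-0.016,"z":-0.002,"ax":0,"ay":0,"az":0},
    {"x":0,"y":-0.016,"z":-0.002,"ax":0,"ay":0,"az":0},
  ],
  fingers=0,
)

```text
time: 23.4
tool_pos: [0.5193, 0.0351, 0.0764]
tcp_rot: [-0.304, 0.953, 0.006, 0.001]
ft_force: [0.1, 0.4, -0.9]
width: 0.0229
```

```bash
python3 flap.py; python3 - <<'E'
from h import *
p,r=rot();s=monitor.read_state();print(p,s['ft_force'])
g=dict(np.load('scene.npz'));t=dict(np.load('top.npz'))
cv2.imwrite('pics/pair8.png',np.hstack([cv2.resize(t['pixels'][200:320,170:310],(420,360),interpolation=2),cv2.resize(g['pixels'][145:245,305:410],(378,360),interpolation=2)])[...,::-1])
E
```

```text
scene 1989 y 0.179 0.298 z med 0.159 slope deg 0.1
top 3032 y 0.182 0.28 z med 0.158 slope deg 0.1
eye [[0.496, 0.137, 0.14], [0.499, 0.154, 0.164], [0.503, 0.181, 0.177]]
[0.51926457 0.03506038 0.07636987] [-0.38367714 -0.3801916  -1.53928123]
```

View pics/pair8.png

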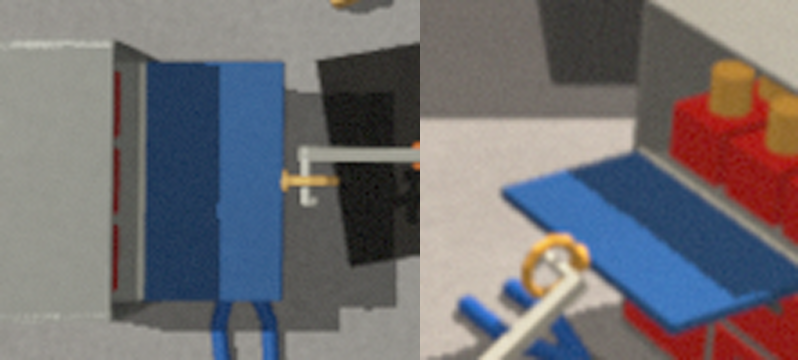

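The flap stays level and forces are near zero. The prong (305,180) is centred in the ring (311,181), so I'll slide it out along +x.

>>> move_arm(
  increments=[
    {"x":0.006,"y":0,"z":0,"ax":0,"ay":0,"az":0},
    {"x":0.012,"y":0,"z":0,"ax":0,"ay":0,"az":0},
    {"x":0.018,"y":0,"z":0,"ax":0,"ay":0,"az":0},
    {"x":0.024,"y":0,"z":0,"ax":0,"ay":0,"az":0},
    {"x":0.03,"y":0,"z":0,"ax":0,"ay":0,"az":0},
    {"x":0.036,"y":0,"z":0,"ax":0,"ay":0,"az":0},
    {"x":0.042,"y":0,"z":0,"ax":0,"ay":0,"az":0},
    {"x":0.048,"y":0,"z":0,"ax":0,"ay":0,"az":0},
    {"x":0.054,"y":0,"z":0,"ax":0,"ay":0,"az":0},
    {"x":0.058,"y":0,"z":0,"ax":0,"ay":0,"az":0},
  ],
  fingers=0,
)

```text
time: 24.75
tool_pos: [0.5776, 0.0357, 0.0766]
tcp_rot: [-0.304, 0.953, 0.006, 0.001]
ft_force: [-0.2, 0.3, -1.9]
width: 0.0229
```

```bash
python3 flap.py; python3 - <<'E'
from h import *
p,r=rot();s=monitor.read_state();print(p,s['ft_force'])
e0=r
# back off -y 90mm and level out, turn to yaw 8.7, z .10
tgt=np.array([.565,-.04,.10]);o=[]
from scipy.spatial.transform import Slerp
for i,a in enumerate([.1,.2,.3,.45,.6,.75,.9,1,1,1]):
    b=max(0,(a-.2)/.8)
    q=Slerp([0,1],R.concatenate([r,down(np.radians(8.7))]))(b)
    w=p+(tgt-p)*[b,a,a]
    o.append('{"x":%.3f,"y":%.3f,"z":%.3f,"ax":%.3f,"ay":%.3f,"az":%.3f}'%(*r.inv().apply(w-p),*(r.inv()*q).as_rotvec()))
print(', '.join(o))
E
```

```text
scene 1989 y 0.18 0.298 z med 0.159 slope deg 0.2
top 3026 y 0.13 0.28 z med 0.158 slope deg -2.4
eye [[0.495, 0.137, 0.136], [0.5, 0.161, 0.158], [0.503, 0.181, 0.177]]
[0.57757493 0.03562467 0.07660591] [-0.33908679  0.21693808 -0.67364286]
{"x":-0.000,"y":0.005,"z":-0.006,"ax":0.000,"ay":0.000,"az":0.000}, {"x":-0.000,"y":0.010,"z":-0.013,"ax":0.000,"ay":0.000,"az":0.000}, {"x":-0.002,"y":0.014,"z":-0.019,"ax":-0.077,"ay":-0.006,"az":-0.017}, {"x":-0.004,"y":0.022,"z":-0.028,"ax":-0.192,"ay":-0.015,"az":-0.042}, {"x":-0.007,"y":0.029,"z":-0.038,"ax":-0.308,"ay":-0.024,"az":-0.068}, {"x":-0.009,"y":0.036,"z":-0.047,"ax":-0.423,"ay":-0.033,"az":-0.093}, {"x":-0.012,"y":0.043,"z":-0.057,"ax":-0.538,"ay":-0.043,"az":-0.119}, {"x":-0.013,"y":0.048,"z":-0.063,"ax":-0.615,"ay":-0.049,"az":-0.136}, {"x":-0.013,"y":0.048,"z":-0.063,"ax":-0.615,"ay":-0.049,"az":-0.136}, {"x":-0.013,"y":0.048,"z":-0.063,"ax":-0.615,"ay":-0.049,"az":-0.136}
```

>>> move_arm(
  increments=[
    {"x":0,"y":0.01,"z":-0.01,"ax":0,"ay":0,"az":0},
    {"x":0,"y":0.02,"z":-0.02,"ax":0,"ay":0,"az":0},
    {"x":0,"y":0.03,"z":-0.03,"ax":-0.07,"ay":0,"az":0},
    {"x":0,"y":0.035,"z":-0.04,"ax":-0.16,"ay":0,"az":0},
    {"x":0,"y":0.04,"z":-0.05,"ax":-0.26,"ay":0,"az":0},
    {"x":0,"y":0.045,"z":-0.06,"ax":-0.36,"ay":0,"az":0},
    {"x":0,"y":0.048,"z":-0.063,"ax":-0.46,"ay":0,"az":0},
    {"x":0,"y":0.048,"z":-0.063,"ax":-0.55,"ay":0,"az":0},
    {"x":0,"y":0.048,"z":-0.063,"ax":-0.615,"ay":0,"az":0},
    {"x":0,"y":0.048,"z":-0.063,"ax":-0.615,"ay":0,"az":0},
  ],
  fingers=0,
)

```text
time: 26.1
tool_pos: [0.5782, -0.0395, 0.1003]
tcp_rot: [-0.001, 1.0, 0.006, 0.002]
ft_force: [1.1, -0.0, -1.4]
width: 0.0226
```

```bash
python3 flap.py; python3 - <<'E'
from h import *
p,r=rot();s=monitor.read_state();print(p,r.as_euler('xyz',degrees=True),s['ft_force'])
g=dict(np.load('scene.npz'));P=cloud(g);hsv=cv2.cvtColor(g['pixels'],cv2.COLOR_RGB2HSV)
q=P[(P[...,2]>.06)&(P[...,2]<.13)&(P[...,1]>.0)&(P[...,1]<.1)&(abs(P[...,0]-.575)<.02)&(hsv[...,1]<60)]
c=np.polyfit(q[:,1],q[:,2],1);print('shank',len(q),'tilt deg',np.degrees(np.arctan(c[0])),'z at y=.05',np.polyval(c,.05))
a=(.560,-.020,.095,8.7);b=(.560,-.020,.04,8.7)
plan(line((*p,.6),a,4)+line(a,b,4)+[b]*2)
E
```

```text
scene 1983 y 0.179 0.297 z med 0.159 slope deg 0.2
top 3039 y 0.14 0.28 z med 0.158 slope deg -3.5
eye [[0.494, 0.137, 0.135], [0.499, 0.162, 0.158], [0.504, 0.181, 0.176]]
[ 0.57805316 -0.04067339  0.10038949] [-179.83981562   -0.27594359    0.53299681] [ 0.10138832  0.21834579 -2.22703078]
shank 283 tilt deg -0.7131271127634773 z at y=.05 0.09346102387671423
[{"x":-0.004,"y":-0.005,"z":0.001,"ax":-0.003,"ay":-0.005,"az":-0.037},{"x":-0.009,"y":-0.010,"z":0.003,"ax":-0.003,"ay":-0.005,"az":-0.072},{"x":-0.013,"y":-0.016,"z":0.004,"ax":-0.003,"ay":-0.005,"az":-0.107},{"x":-0.018,"y":-0.021,"z":0.005,"ax":-0.002,"ay":-0.005,"az":-0.143},{"x":-0.018,"y":-0.021,"z":0.019,"ax":-0.002,"ay":-0.005,"az":-0.143},{"x":-0.018,"y":-0.021,"z":0.033,"ax":-0.002,"ay":-0.005,"az":-0.143},{"x":-0.018,"y":-0.021,"z":0.047,"ax":-0.002,"ay":-0.005,"az":-0.143},{"x":-0.018,"y":-0.021,"z":0.060,"ax":-0.002,"ay":-0.005,"az":-0.143},{"x":-0.018,"y":-0.021,"z":0.060,"ax":-0.002,"ay":-0.005,"az":-0.143},{"x":-0.018,"y":-0.021,"z":0.060,"ax":-0.002,"ay":-0.005,"az":-0.143}]
```

>>> move_arm(
  increments=[
    {"x":-0.004,"y":-0.005,"z":0.001,"ax":0,"ay":-0.005,"az":-0.037},
    {"x":-0.009,"y":-0.01,"z":0.003,"ax":0,"ay":-0.005,"az":-0.072},
    {"x":-0.013,"y":-0.016,"z":0.004,"ax":0,"ay":-0.005,"az":-0.107},
    {"x":-0.018,"y":-0.021,"z":0.005,"ax":0,"ay":-0.005,"az":-0.143},
    {"x":-0.018,"y":-0.021,"z":0.019,"ax":0,"ay":-0.005,"az":-0.143},
    {"x":-0.018,"y":-0.021,"z":0.033,"ax":0,"ay":-0.005,"az":-0.143},
    {"x":-0.018,"y":-0.021,"z":0.047,"ax":0,"ay":-0.005,"az":-0.143},
    {"x":-0.018,"y":-0.021,"z":0.06,"ax":0,"ay":-0.005,"az":-0.143},
    {"x":-0.018,"y":-0.021,"z":0.06,"ax":0,"ay":-0.005,"az":-0.143},
    {"x":-0.018,"y":-0.021,"z":0.06,"ax":0,"ay":-0.005,"az":-0.143},
  ],
  fingers=0,
)

```text
time: 27.45
tool_pos: [0.5603, -0.0199, 0.0406]
tcp_rot: [-0.001, 0.997, 0.076, 0.0]
ft_force: [0.2, -0.4, -2.0]
width: 0.0227
```

>>> move_arm(
  increments=[
    {"x":0,"y":0,"z":0.004,"ax":0,"ay":0,"az":0},
    {"x":0,"y":0,"z":0.007,"ax":0,"ay":0,"az":0},
    {"x":0,"y":0,"z":0.01,"ax":0,"ay":0,"az":0},
    {"x":0,"y":0,"z":0.012,"ax":0,"ay":0,"az":0},
    {"x":0,"y":0,"z":0.014,"ax":0,"ay":0,"az":0},
    {"x":0,"y":0,"z":0.015,"ax":0,"ay":0,"az":0},
    {"x":0,"y":0,"z":0.016,"ax":0,"ay":0,"az":0},
    {"x":0,"y":0,"z":0.016,"ax":0,"ay":0,"az":0},
    {"x":0,"y":0,"z":0.016,"ax":0,"ay":0,"az":0},
    {"x":0,"y":0,"z":0.016,"ax":0,"ay":0,"az":0},
  ],
  fingers=0,
)

```text
time: 28.7
tool_pos: [0.5604, -0.0198, 0.0246]
tcp_rot: [-0.001, 0.997, 0.076, 0.0]
ft_force: [0.0, -0.6, -2.1]
width: 0.0227
```

Not yet in contact (the bottom should come near 0.023), so I'll go down another 1.5 mm, release and withdraw.

>>> move_arm(
  increments=[
    {"x":0,"y":0,"z":0.001,"ax":0,"ay":0,"az":0},
    {"x":0,"y":0,"z":0.002,"ax":0,"ay":0,"az":0},
    {"x":0,"y":0,"z":0.002,"ax":0,"ay":0,"az":0},
    {"x":0,"y":0,"z":0.002,"ax":0,"ay":0,"az":0},
    {"x":0,"y":0,"z":0.002,"ax":0,"ay":0,"az":0},
    {"x":0,"y":0,"z":0.002,"ax":0,"ay":0,"az":0},
    {"x":0,"y":0,"z":0.002,"ax":0,"ay":0,"az":0},
    {"x":0,"y":0,"z":0.002,"ax":0,"ay":0,"az":0},
    {"x":0,"y":0,"z":0.002,"ax":0,"ay":0,"az":0},
    {"x":0,"y":0,"z":0.002,"ax":0,"ay":0,"az":0},
  ],
  fingers=0,
)

```text
time: 29.95
tool_pos: [0.5605, -0.02, 0.0234]
tcp_rot: [-0.001, 0.997, 0.076, 0.0]
ft_force: [-5.2, 0.2, 15.8]
width: 0.0229
```

>>> move_arm(
  increments=[
    {"x":0,"y":0,"z":0,"ax":0,"ay":0,"az":0},
    {"x":0,"y":0,"z":0,"ax":0,"ay":0,"az":0},
    {"x":0,"y":0,"z":0,"ax":0,"ay":0,"az":0},
    {"x":0,"y":0,"z":0,"ax":0,"ay":0,"az":0},
    {"x":0,"y":0,"z":0,"ax":0,"ay":0,"az":0},
    {"x":0,"y":0,"z":0,"ax":0,"ay":0,"az":0},
    {"x":0,"y":0,"z":0,"ax":0,"ay":0,"az":0},
    {"x":0,"y":0,"z":0,"ax":0,"ay":0,"az":0},
    {"x":0,"y":0,"z":0,"ax":0,"ay":0,"az":0},
    {"x":0,"y":0,"z":0,"ax":0,"ay":0,"az":0},
  ],
  fingers=0.7,
)

```text
time: 31.2
tool_pos: [0.5605, -0.02, 0.0233]
tcp_rot: [-0.001, 0.997, 0.076, 0.0]
ft_force: [0.1, -0.1, -0.4]
width: 0.0596
```

>>> move_arm(
  increments=[
    {"x":0,"y":0,"z":-0.02,"ax":0,"ay":0,"az":0},
    {"x":0,"y":0,"z":-0.05,"ax":0,"ay":0,"az":0},
    {"x":0,"y":0,"z":-0.08,"ax":0,"ay":0,"az":0},
    {"x":0,"y":0.03,"z":-0.11,"ax":0,"ay":0,"az":0},
    {"x":0,"y":0.06,"z":-0.14,"ax":0,"ay":0,"az":0},
    {"x":0,"y":0.08,"z":-0.17,"ax":0,"ay":0,"az":0},
    {"x":0,"y":0.1,"z":-0.2,"ax":0,"ay":0,"az":0},
    {"x":0,"y":0.1,"z":-0.2,"ax":0,"ay":0,"az":0},
    {"x":0,"y":0.1,"z":-0.2,"ax":0,"ay":0,"az":0},
    {"x":0,"y":0.1,"z":-0.2,"ax":0,"ay":0,"az":0},
  ],
  fingers=0.7,
)

```text
time: 32.45
tool_pos: [0.5752, -0.1187, 0.2226]
tcp_rot: [-0.002, 0.997, 0.076, -0.0]
ft_force: [-0.1, 0.3, -0.6]
width: 0.0596
```

```bash
python3 flap.py; python3 - <<'E'
from h import *
f=grab('wrist');g=dict(np.load('scene.npz'))
cv2.imwrite('pics/pair9.png',np.hstack([cv2.resize(f['pixels'],(400,300)),cv2.resize(g['pixels'],(400,300))])[...,::-1])
E
```

```text
scene 1987 y 0.178 0.297 z med 0.159 slope deg 0.1
top 3036 y 0.181 0.28 z med 0.158 slope deg 0.1
eye [[0.495, 0.138, 0.135], [0.499, 0.161, 0.158], [0.503, 0.182, 0.176]]
```

View pics/pair9.png

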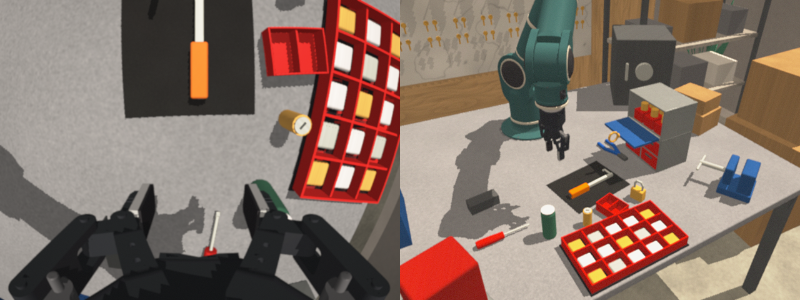

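The hook lies flat on the mat (grip at (199,70) left, (580,190) right), the flap is level, the other things stand where they were, and the arm is clear.

```bash
python3 -c "
from workcell import close_job
print(close_job())"
```

```text
the job is handed in; nothing more can be done
None
```

The whole job was done in the order asked and handed in at about 32.5 s of the 72 s allowed; `close_job` reports no verdict.

I drew the hook out by its shank, laid it on the mat and let go. I then took it by the orange grip, put the prong through the eye, swung the flap down level and slid the prong out. Finally I laid the hook back on the mat and released it.

**Last checks:**
- **Flap:** both cameras show it level, at 0.1° slope and about 0.159 m high. It pushed back with about 9–11 N, so it was on its stop.
- **Hook:** it lies flat, inside the edges of the mat, with the gripper clear of everything.
- **Other things:** in the last pictures they look unmoved. I judged this by eye and did not measure each one.

**What disagreed:**
- **Hinge position:** it lay about 16 mm further towards the cabinet than I had worked out from the eye. Sideways force rose to about 14 N during the swing, and I shifted the path partway to ease it.
- **Laying down:** the force at the wrist peaked at about 16 N as the hook met the mat.
- **Finger opening:** the gripper read about 1–2 mm narrower than the given part sizes, but the hook did not slip.
- **Flap slope:** two earlier top-camera readings gave −2.4° and −3.5°. I put this down to the hook being in view; they returned to 0.1° once it was out of the way.

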